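Send a sample canister down the rocker chute

ROBOT

A 6-joint arm with a two-finger parallel gripper is mounted at the origin on the work surface. World frame = base frame: x ahead of the robot, y to its left, z up, the work surface at z = 0. Lengths are in m, angles in rad, forces in N, time in s.
With the tool pointing down it reaches from about 0.275 to 0.775 m from the base axis. Payload 14.6 kg.
Tool frame: the origin (TCP) lies at the centre of the arm's flange, where the gripper is bolted on; the fingertips stand 173 mm ahead of it and the grasp point (between the pads) lies 155 mm ahead of it; z points along the fingers, y is the direction in which the jaws open and shut (so a half turn about z gives the same grasp; the last joint's range is limited). The gripper opens to 85 mm and grips with 20 to 120 N. Pads are 22 mm wide; open, the fingers measure 114 mm over their backs; the gripper's body (76 mm by 85 mm) begins 54 mm behind the grasp point. The pads swing forward as they close: fully open they stand 13 mm farther back than shut.
Start: joints at [-1.26, 0.263, -0.048, 1.259, 0, 1.415], TCP at [0.236, -0.469, 0.405] pointing down, gripper open.
Joint ranges: [-2.65, 2.65], [-0.89, 1.7], [-1.18, 1.37], [-2.13, 2.11], [-1.35, 1.29], [-3.14, 3.14]. Speed limits (rad/s): [1.89, 1.89, 2.57, 2.79, 3.14, 3.14].

INTERFACE

Orientations are given as [roll, pitch, yaw] about the fixed x, y, z axes, in that order (R = Rz(yaw) Ry(pitch) Rx(roll)).
In Python, from station import r, vision, order gives the robot as it stands. The module is installed in compiled form; this text tells all that it offers.
- The arm moves only by the shell command python3 -m handwheel 'ROWS' [FORCE]. ROWS is JSON, a list that holds one entry, the list of rows, each a list of 7 numbers: the shift along the tool's x, y, z in m, then the turn, a rotation vector about the tool's x, y, z in rad, then the closure, from 0 (fully open) to 1 (shut). A call has 1 to 20 rows; each row is the pose to reach, as a shift and turn from the pose measured when the call began, along the tool's axes at that moment; what a row does not reach only later rows make up. A row lasts 1/8 s, in which the tool goes at most 62.5 mm and 10.7 degrees, less where a joint would pass 70% of its speed; a pose out of reach is approached as far as the arm can. A call with a gripper value outside its range is refused whole. The fingers move at their own pace and stop on an object; FORCE is the grip in N (left out, the last holds). Time passes only in rows, so rows that repeat a pose let the fingers close. It gives the time, the measured TCP pose, the force and the opening at its end, in the units of the state.
- r.observe(): the state, without advancing time (a new reading comes with each control period).
- vision.grab_frame(name): name is "scene" or "side" or "wrist"; returns a dict with "frame" (384x512x3 uint8, red, green, blue), "fx", "fy", "cx", "cy" (pixels), "eye" and "attitude" of the camera in the world. Camera axes: x right, y down, z forward; pixel columns grow to the right and rows downward; lengths in m; the calibration is good to about 2 mm. A picture is of the moment at which its call begins. There is no depth.
- order.sign_off(): hands the job in, once; it reports no verdict.
The state is a dict: "clock": time; "joint_positions": joint angles; "joint_vel": joint speeds; "joint_torque": joint torques, N m; "tool_pos": TCP position; "orientation": TCP orientation; "contact_force": force on the tool from outside, world axes, zero at the start; "moment": the same for the moment, N m; "gripper_width": finger opening in m.
Only numpy, scipy, OpenCV 4.12 (cv2) and the standard library are available. Lean on these libraries where they do the work, as an engineer would, in place of code of your own. Each camera call takes 0.05 s, during which the arm holds its last target.

TASK

Send the tall sample canister down the rocker chute: lay it lengthwise in the V-shaped trough, at its open loading end away from the bin, and let go of it there with the trough still level. Then ease the canister forward along the trough, without tipping the trough by hand, until its own weight tips the trough and it slides off into the bin; the empty trough must swing back level. Leave the squat jar and the tube rack where they are.

Things in the scene. Friction and masses are not known exactly. Their poses are not given: they have to be found in the camera images.
- canister_mid (a point): Centre of the sample canister: a plain closed cylinder 44 mm in diameter, 120 mm long, grey with a white ribbed screw cap (same diameter) on its top 30 mm and a plain white band; 0.2 to 0.4 kg, not told. It starts upright on the counter. Own z is its axis, foot to cap; either end is 60 mm from this point.
- rocker: The fixed rocker station, place and yaw vary. Origin on the counter straight below the trough's pivot; x points level from the loading end to the bin, z up; the pivot axis is along y, 120 mm up. Aluminium base plate 6 mm thick, x -170 to +290 mm, 130 mm wide. Two pivot posts at y = +-40 mm, 40 mm long in x, tops at 130 mm.
- trough_load (a point): Point of the trough on the axis of a canister lying in it, 60 mm on the loading side of the pivot, 157 mm above the counter when level. Own x runs along the trough to the bin. Slick aluminium V, 38 mm wide, sides sloping 30 degrees, edges 14 mm below a lying canister's axis; from 90 mm behind this point to 160 mm beyond it, ends open. A canister let go centred here stays and the trough stays level.
- trough_pivot (a point): Point of the trough above its pivot, on the axis of a lying canister (157 mm up when level); axes as trough_load. The trough tips once the canister's centre is 18 to 50 mm beyond this point along x: just where depends on hidden masses and is found only by easing the canister on. Sliding a lying canister takes about 1 N.
- guard_mouth (a point): Middle of the underside edge of the guard's clear flat roof, where the canister goes in: 50 mm beyond the pivot, 210 mm up. The guard covers the exit half of the trough for 85 mm along the station's x, has side walls at y = +-50 mm down to the base and is open at both ends; its top is at 214 mm.
- tray (a joint): Angle of the trough about its pivot: 0 = level (resting on its stop, held by a balance weight under its loading end), positive = exit end down, to 0.45 rad at the end stop. Free moving; when it tips the loading end rises (up to 60 mm). It falls back to 0 when empty, and may rock under a push and drop back before the canister is far enough: it has tipped once it stays over 0.2.
- bin_floor (a point): Centre of the inner floor of the grey open bin, 11 mm above the counter; axes as the station's. The inside is 165 mm along x and 90 mm along y; wall tops are 61 mm above the counter, the far one 105 mm.
- jar: Bystander: a squat round specimen jar, 66 mm in diameter, 58 mm high, clear with a white lid; origin at the centre of its underside. It and the canister may stand in either of two places.
- tube_rack: Bystander: a pale rack with capped sample tubes, 100 x 220 mm, 110 mm high; origin at the centre of its underside.
There are look-alikes about, which are no part of the job. There is more than one size of the part that bears canister_mid; the job needs the larger.

How it is judged:
By the outcome, as a careful person would: the job done as asked, in the order asked, and still so for the second after the job is handed in, with the robot touching nothing.
It also fails if it takes over 64 s, if anything falls off the work surface, if the arm or the gripper's body presses on something with over 40 N, if the wrist force passes 120 N, or if a joint passes its speed limit or range.

## Working session

There is one attempt and no reset: what is moved stays moved. The work goes in short steps, Python scripts to look and compute and a shell command to move; the robot and the scene stay as the last step left them, time stands still between calls to the robot, and variables do not carry over. Pictures are saved under pics/ and viewed, and the job is handed in when it is done.

```bash
mkdir -p pics; python3 - <<'E'
from station import r, vision, order
import cv2
print(r.observe())
for n in ("scene","side","wrist"):
    f=vision.grab_frame(n); cv2.imwrite(f"pics/{n}0.png",f["frame"][:,:,::-1])
    print(n,{k:f[k] for k in f if k!="frame"})
E
ls
```

```text
{'clock': 0.0, 'joint_positions': array([-1.26031149e+00,  2.63555089e-01, -4.89355146e-02,  1.25942502e+00,
       -3.20208923e-05,  1.41546866e+00]), 'joint_vel': array([-8.11521484e-04,  1.65623082e-04, -6.86196225e-05, -9.75226381e-05,
       -1.28395128e-03,  4.40179195e-04]), 'joint_torque': array([ 7.57255893e-04, -6.37601995e+01,  3.84573019e+01,  1.37112988e-02,
       -5.75268541e-05,  5.47336538e-05]), 'tool_pos': array([ 0.235754  , -0.46898728,  0.40420885]), 'orientation': array([-3.14048188e+00, -1.41523701e-04,  4.65812438e-01]), 'contact_force': array([-0.78810601,  0.07137534, -0.00105434]), 'moment': array([ 0.02880964, -0.02911179,  0.0161433 ]), 'gripper_width': 0.08527088931365287}
scene {'fx': 393.888786857801, 'fy': 393.888786857801, 'cx': 251.40742204820128, 'cy': 184.93284443346096, 'eye': array([1.24135114, 0.04203537, 0.88652204]), 'attitude': array([-2.41029436, -0.0189661 ,  1.61443683])}
side {'fx': 440.14970285547685, 'fy': 440.14970285547685, 'cx': 254.52674032151526, 'cy': 186.98283351404825, 'eye': array([0.37311762, 1.16915388, 0.90833469]), 'attitude': array([-2.15832555, -0.01163066, -2.955068  ])}
wrist {'fx': 275.64892075837446, 'fy': 275.64892075837446, 'cx': 257.7353867929634, 'cy': 191.0544561940879, 'eye': array([ 0.31160279, -0.43221377,  0.37347805]), 'attitude': array([ 2.80629008e+00,  1.16609325e-03, -1.10471349e+00])}
pics
```

View pics/scene0.png

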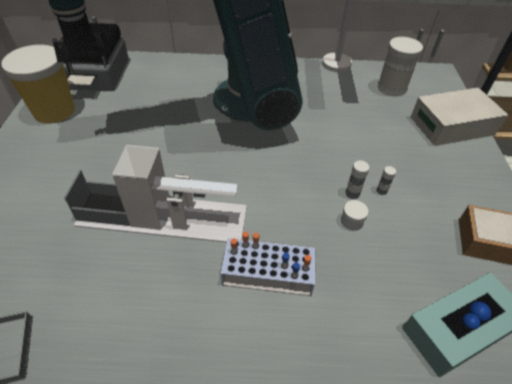

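View pics/side0.png

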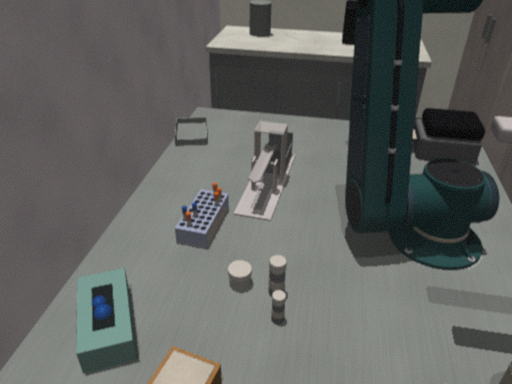

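View pics/wrist0.png

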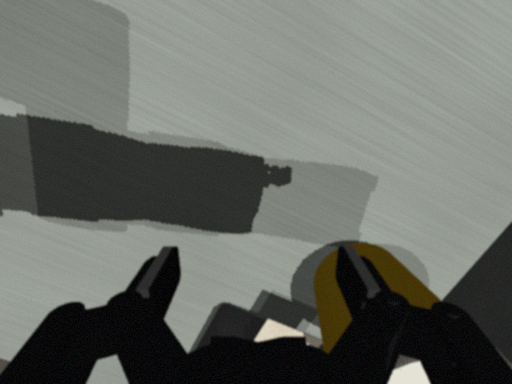

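```bash
cat > h.py <<'E'
import numpy as np, cv2
from scipy.spatial.transform import Rotation as R
from station import r, vision, order
def grab(n,save=None):
    f=vision.grab_frame(n)
    if save: cv2.imwrite(f"pics/{save}.png",f["frame"][:,:,::-1])
    return f
def RM(a): return R.from_euler('xyz',a).as_matrix()
def ray(f,u,v):
    d=RM(f["attitude"])@np.array([(u-f["cx"])/f["fx"],(v-f["cy"])/f["fy"],1.]); return np.array(f["eye"]),d
def onz(f,u,v,z):
    e,d=ray(f,u,v); return e+d*(z-e[2])/d[2]
def proj(f,p):
    q=RM(f["attitude"]).T@(np.array(p)-f["eye"]); return np.array([f["fx"]*q[0]/q[2]+f["cx"],f["fy"]*q[1]/q[2]+f["cy"]])
def two(f,uv,g,wx):
    e1,d1=ray(f,*uv); e2,d2=ray(g,*wx); d1/=np.linalg.norm(d1); d2/=np.linalg.norm(d2)
    t=np.linalg.lstsq(np.c_[d1,-d2],e2-e1,rcond=None)[0]; a=e1+t[0]*d1;b=e2+t[1]*d2
    return (a+b)/2,np.linalg.norm(a-b)
def crop(f,x0,y0,x1,y1,s,name):
    c=f["frame"][y0:y1,x0:x1,::-1]; cv2.imwrite(f"pics/{name}.png",cv2.resize(c,None,fx=s,fy=s,interpolation=cv2.INTER_CUBIC))
E
python3 - <<'E'
from h import *
f=grab("scene");g=grab("side")
crop(f,330,145,410,240,6,"c_sc"); crop(g,215,245,300,330,6,"c_si")
crop(f,60,140,260,250,4,"r_sc"); crop(g,225,115,305,220,5,"r_si")
E
```

```text
(no output)
```

View pics/c_sc.png

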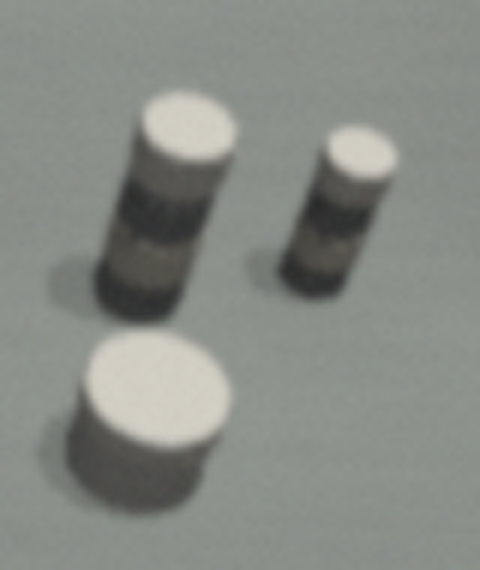

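View pics/c_si.png

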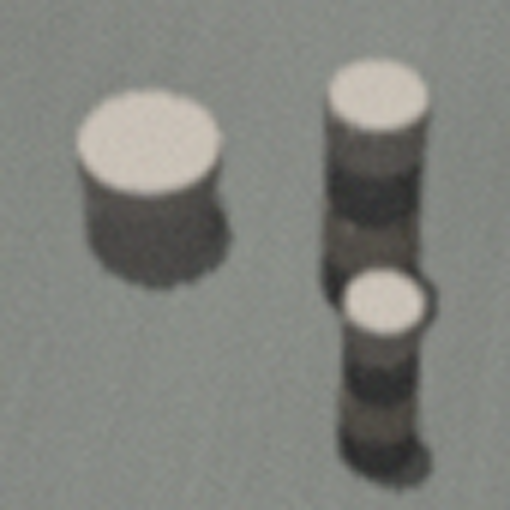

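View pics/r_sc.png

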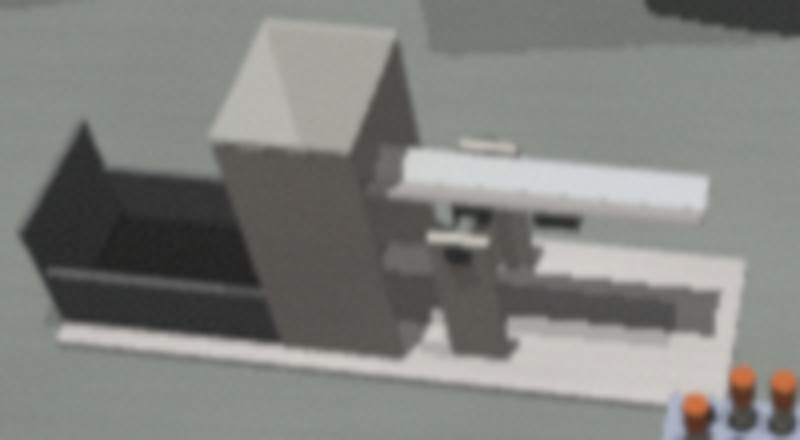

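View pics/r_si.png

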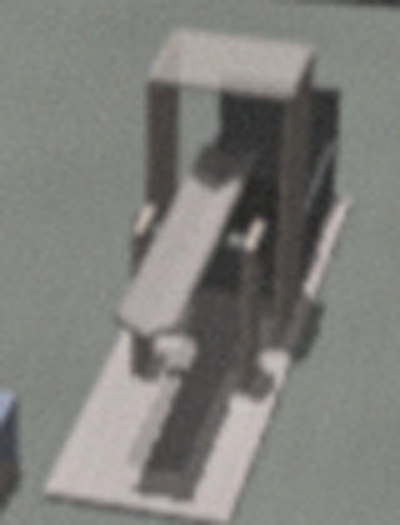

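```bash
python3 - <<'E'
from h import *
np.set_printoptions(precision=4,suppress=True)
f=grab("scene");g=grab("side")
A=((361.5,166.2),(278,260.8));B=((390.2,170.3),(279,295))
J=((356,208),(240,268.6))
for n,p in (("A",A),("B",B),("J",J)): print(n,two(f,p[0],g,p[1]))
# white cap blobs
for im,ff in (("sc",f),("si",g)):
    hsv=cv2.cvtColor(ff["frame"],cv2.COLOR_RGB2HSV)
    m=((hsv[...,2]>185)&(hsv[...,1]<40)).astype(np.uint8)
    n,l,s,c=cv2.connectedComponentsWithStats(m)
    for i in range(1,n):
        if 40<s[i][4]<3000: print(im,s[i],c[i])
S=lambda u,v:(u/4+60,v/4+140)
T=lambda u,v:(u/5+225,v/5+115)
P=lambda f,q,z:print(q,onz(f,*q,z))
print("base sc");[P(f,S(*q),.006) for q in((745,262),(725,405),(57,335))]
print("base si");[P(g,T(*q),.006) for q in((45,492),(230,520),(352,203))]
print("roof sc");[P(f,S(*q),.214) for q in((265,20),(395,32),(350,152),(212,138))]
print("roof si");[P(g,T(*q),.214) for q in((175,28),(315,45),(300,98),(150,82))]
print("trough sc");[P(f,S(*q),.143) for q in((709,178),(703,212),(408,148),(400,185))]
print("trough si");[P(g,T(*q),.143) for q in((118,318),(188,328),(195,180),(243,182))]
E
```

```text
A (array([0.4613, 0.3271, 0.1164]), np.float64(0.0016376652376598798))
B (array([0.4448, 0.4171, 0.0887]), np.float64(0.001546376216816844))
J (array([0.5642, 0.3122, 0.0564]), np.float64(0.002179369021677733))
sc [391  38  31  14 337] [405.9822  44.5163]
sc [   3   46   53   27 1079] [29.3123 59.0269]
sc [325  59  12   8  57] [330.9649  62.614 ]
sc [70 77 21  6 78] [79.7564 79.0513]
sc [ 421   89   82   35 1771] [461.1389 105.8622]
sc [354 161  15  10 115] [361.1565 165.487 ]
sc [385 167  11   7  59] [389.8475 169.9153]
sc [161 178  76  15 642] [198.9891 184.6168]
sc [  75  200  171   74 1695] [200.4608 226.9723]
sc [345 201  23  18 321] [355.8536 209.1558]
sc [475 209  37  34 957] [493.8788 225.5904]
sc [253 243  19  35 144] [261.0694 264.8611]
sc [243 248   9  28  80] [247.6125 262.45  ]
sc [306 248   9  35 143] [311.4965 268.1958]
sc [232 261   9  14  47] [236.1915 267.9574]
sc [273 268  10  12  41] [278.0488 273.7561]
si [ 208   26  145   30 2468] [283.3092  41.0308]
si [420  43   9  17  81] [423.1605  53.3086]
si [498 117  14  12 107] [506.028 121.972]
si [235 183  21  32 307] 
[... 497 characters left out ...]
6 ]
roof sc
(126.25, 145.0) [ 0.5227 -0.29    0.214 ]
(158.75, 148.0) [ 0.5284 -0.2072  0.214 ]
(147.5, 178.0) [ 0.6309 -0.2127  0.214 ]
(113.0, 174.5) [ 0.6248 -0.2948  0.214 ]
roof si
(260.0, 120.6) [ 0.6205 -0.2941  0.214 ]
(288.0, 124.0) [ 0.516  -0.2871  0.214 ]
(285.0, 134.6) [ 0.5158 -0.2007  0.214 ]
(255.0, 131.4) [ 0.6222 -0.2033  0.214 ]
trough sc
(237.25, 184.5) [ 0.5748 -0.0089  0.143 ]
(235.75, 193.0) [ 0.6034 -0.0107  0.143 ]
(162.0, 177.0) [ 0.5607 -0.2034  0.143 ]
(160.0, 186.25) [ 0.5925 -0.2023  0.143 ]
trough si
(248.6, 178.6) [ 0.6053 -0.0059  0.143 ]
(262.6, 180.6) [ 0.559  -0.0034  0.143 ]
(264.0, 151.0) [ 0.5874 -0.1969  0.143 ]
(273.6, 151.4) [ 0.5533 -0.2011  0.143 ]
```

Candidates for the canister: A at scene (357,180), B at (387,181), and a large drum at (400,65). A's top is about 116 mm up and about 44 mm wide. B is about 89 mm high and 33 mm wide, and the drum is over 100 mm wide. A therefore fits, and the enlarged crop shows its white cap and bands. The jar is at (354,214). The rocker's loading end is on the right at (238,188) and the bin is on the left.

Next I'll work out the moves.

```bash
cat >> h.py <<'E'
np.set_printoptions(precision=4,suppress=True)
def pose():
    s=r.observe(); return np.array(s["tool_pos"]),RM(s["orientation"]),s
def delta(p,Rt):
    """row numbers to reach TCP p, rotation Rt"""
    p0,R0,s=pose()
    print("shift",R0.T@(np.array(p)-p0),"turn",R.from_matrix(R0.T@Rt).as_rotvec(),"q",np.array(s["joint_positions"]))
def frame(z,y):
    z=np.array(z,float);z/=np.linalg.norm(z);y=np.array(y,float);y-=z*(y@z);y/=np.linalg.norm(y)
    return np.c_[np.cross(y,z),y,z]
E
python3 - <<'E'
from h import *
delta([0.40,-0.10,0.42],RM([np.pi,0,.4658+1.64]))
E
```

```text
shift [ 0.3125 -0.256  -0.0154] turn [-0.0002 -0.0002 -1.64  ] q [-1.2603  0.2632 -0.0484  1.2594  0.      1.4155]
```

```bash
python3 -m handwheel '[[[0.04,-0.03,-0.015,0,0,-0.18,0],[0.08,-0.065,-0.015,0,0,-0.36,0],[0.12,-0.1,-0.015,0,0,-0.54,0],[0.16,-0.13,-0.015,0,0,-0.72,0],[0.2,-0.16,-0.015,0,0,-0.9,0],[0.24,-0.2,-0.015,0,0,-1.1,0],[0.28,-0.23,-0.015,0,0,-1.28,0.2],[0.31,-0.256,-0.015,0,0,-1.46,0.2],[0.31,-0.256,-0.015,0,0,-1.64,0.2],[0.31,-0.256,-0.015,0,0,-1.64,0.2]]]' 60
python3 - <<'E'
from h import *
p,Rt,s=pose();print(p,s["joint_positions"],s["gripper_width"])
grab("wrist","w1")
c=np.array([.461,.327]);az=np.radians(33);th=np.radians(45)
d=np.array([np.cos(az)*np.cos(th),np.sin(az)*np.cos(th),-np.sin(th)])
g=np.r_[c,.075]
Y=[-np.sin(az),np.cos(az),0]
for sg in(1,-1):
  for b in (.255,.155): print(g-d*b); delta(g-d*b,frame(d,sg*np.array(Y)))
E
```

```text
clock: 1.6
tool_pos: [0.3978, -0.1008, 0.4197]
orientation: [3.142, -0.0, 2.106]
contact_force: [-0.2, 0.5, -0.2]
gripper_width: 0.0683
[ 0.3978 -0.1008  0.4197] [-0.4473  0.0612 -0.2609  1.2488  0.0001  0.5887] 0.06833299710269312
[0.3098 0.2288 0.2553]
shift [0.329  0.0912 0.1644] turn [-0.6312 -0.6036 -1.5241] q [-0.4482  0.0612 -0.2609  1.2488  0.0001  0.5916]
[0.3691 0.2673 0.1846]
shift [0.3322 0.1619 0.2351] turn [-0.6312 -0.6036 -1.5241] q [-0.4482  0.0612 -0.2609  1.2488  0.0001  0.5916]
[0.3098 0.2288 0.2553]
shift [0.329  0.0912 0.1644] turn [-0.5966  0.6238  1.4402] q [-0.4482  0.0612 -0.2609  1.2488  0.0001  0.5916]
[0.3691 0.2673 0.1846]
shift [0.3322 0.1619 0.2351] turn [-0.5966  0.6238  1.4402] q [-0.4482  0.0612 -0.2609  1.2488  0.0001  0.5916]
```

View pics/w1.png

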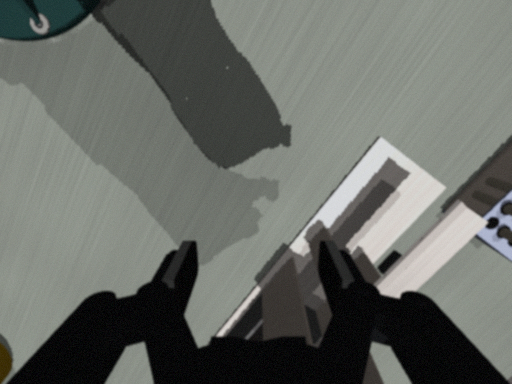

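```bash
python3 -m handwheel '[[[0.035,0.01,0.01,-0.063,-0.06,-0.152,0.2],[0.07,0.018,0.02,-0.126,-0.12,-0.305,0.2],[0.1,0.027,0.04,-0.19,-0.18,-0.457,0.2],[0.135,0.036,0.06,-0.252,-0.24,-0.61,0.2],[0.17,0.045,0.08,-0.315,-0.3,-0.762,0.2],[0.2,0.055,0.1,-0.38,-0.362,-0.914,0.2],[0.235,0.064,0.115,-0.442,-0.42,-1.067,0.2],[0.27,0.073,0.13,-0.505,-0.483,-1.22,0.2],[0.3,0.082,0.15,-0.568,-0.543,-1.372,0.2],[0.329,0.091,0.164,-0.631,-0.604,-1.524,0.2],[0.329,0.091,0.164,-0.631,-0.604,-1.524,0.2],[0.329,0.091,0.164,-0.631,-0.604,-1.524,0.2]]]' 60
python3 - <<'E'
from h import *
p,Rt,s=pose();print(p,s["joint_positions"],s["gripper_width"])
f=grab("wrist","w2");print({k:f[k] for k in f if k!="frame"})
c=np.array([.461,.327]);az=np.radians(33);th=np.radians(45)
d=np.array([np.cos(az)*np.cos(th),np.sin(az)*np.cos(th),-np.sin(th)])
g=np.r_[c,.075];Y=[-np.sin(az),np.cos(az),0]
print(Rt)
delta(g-d*.155,frame(d,Y))
print(proj(f,[.461,.327,.12]),proj(f,[.461,.327,0]))
E
```

```text
clock: 3.15
tool_pos: [0.31, 0.2282, 0.2559]
orientation: [3.139, 0.785, -2.572]
contact_force: [0.2, -0.1, 0.1]
gripper_width: 0.0685
[0.31   0.2282 0.2559] [ 0.3817 -0.0272 -1.1254 -0.3027  0.1352 -0.1339] 0.06848705703235074
{'fx': 275.64892075837446, 'fy': 275.64892075837446, 'cx': 257.7353867929634, 'cy': 191.0544561940879, 'eye': array([0.2778, 0.2063, 0.1742]), 'attitude': array([ 2.0237, -0.0023,  2.1428])}
[[-0.5959 -0.5411  0.5934]
 [-0.3817  0.841   0.3835]
 [-0.7065  0.002  -0.7077]]
shift [0.0006 0.001  0.1006] turn [-0.002   0.0001 -0.0039] q [ 0.3813 -0.0276 -1.1251 -0.3029  0.1352 -0.1345]
[260.452  249.9956] [259.6482 129.8975]
```

View pics/w2.png

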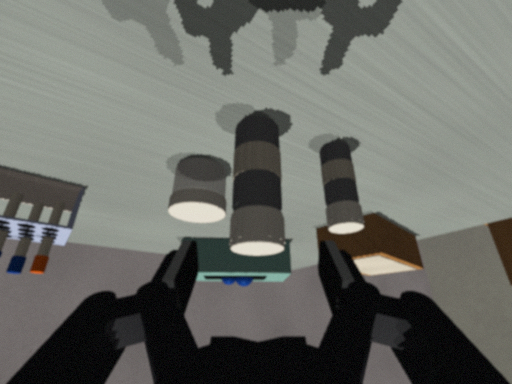

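The view shows A dead ahead, with its cap at (258,247) and foot at (257,120). The jar is to the left and B to the right, and both are clear of the jaws. I'll advance and grip.

```bash
python3 -m handwheel '[[[0,0.001,0.025,0,0,0,0.2],[0,0.001,0.05,0,0,0,0.2],[0,0.001,0.07,0,0,0,0.2],[0,0.001,0.085,0,0,0,0.2],[0,0.001,0.1,0,0,0,0.2],[0,0.001,0.1,0,0,0,0.2],[0,0.001,0.1,0,0,0,1],[0,0.001,0.1,0,0,0,1],[0,0.001,0.1,0,0,0,1],[0,0.001,0.1,0,0,0,1],[0,0.001,0.1,0,0,0,1],[0,0.001,0.1,0,0,0,1]]]' 60
python3 - <<'E'
from h import *
p,Rt,s=pose();print(p,s["joint_positions"],s["gripper_width"])
grab("wrist","w3")
E
```

```text
clock: 4.7
tool_pos: [0.3692, 0.2671, 0.1862]
orientation: [3.141, 0.787, -2.571]
contact_force: [-1.2, -5.0, 8.5]
gripper_width: 0.0428
[0.3692 0.2671 0.1862] [ 0.4205  0.2717 -1.1259 -0.6082  0.1066 -0.1061] 0.04282826583410482
```

View pics/w3.png

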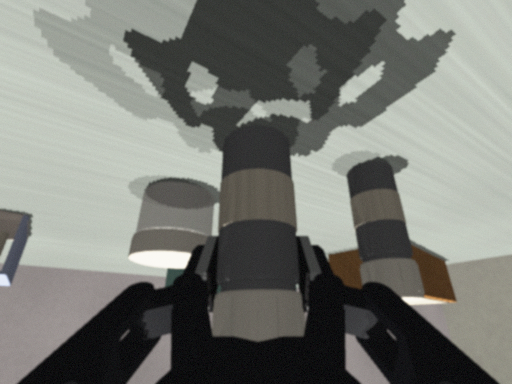

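```bash
cat >> h.py <<'E'
M_T=np.array([0.012,0,0.1665])  # canister mid in tool frame (updated)
yaw=-1.637
XH=np.array([np.cos(yaw),np.sin(yaw),0]);YH=np.array([-np.sin(yaw),np.cos(yaw),0])
PIV=np.array([.577,-.157,0])
E
python3 - <<'E'
from h import *
p,Rt,s=pose(); m=Rt.T@(np.array([.461,.327,.06])-p); print("mid in tool",m)
print("up",Rt.T@[0,0,1])
ax=Rt.T@[0,0,-1]; print("foot in tool",ax)
f=XH
a=np.arctan2(ax[0],ax[2])
zt=np.cos(a)*f-np.sin(a)*np.array([0,0,1]); xt=np.sin(a)*f+np.cos(a)*np.array([0,0,1])
T=np.c_[xt,np.cross(zt,xt),zt]; print(T,T@ax)
m[1]=0
mid=PIV-.06*XH+[0,0,.157+.09]
print("tcp",mid-T@m); delta(mid-T@m,T)
E
```

```text
mid in tool [0.012  0.0007 0.1667]
up [-0.7082  0.0005 -0.706 ]
foot in tool [ 0.7082 -0.0005  0.706 ]
[[-0.0469 -0.9978 -0.0467]
 [-0.7067  0.0662 -0.7044]
 [ 0.706   0.     -0.7082]] [-0.0656 -0.9978 -0.    ]
tcp [0.5893 0.0288 0.3566]
shift [-0.1606 -0.3194 -0.0805] turn [-0.0011  1.4455 -1.0302] q [ 0.4206  0.2718 -1.1259 -0.6082  0.1066 -0.1061]
```

```bash
python3 -m handwheel '[[[-0.015,0,-0.015,0,0,0,1],[-0.05,0,-0.05,0,0,0,1],[-0.085,0,-0.085,0,0,0,1],[-0.11,0,-0.11,0,0,0,1],[-0.12,0,-0.12,0,0,0,1],[-0.12,0,-0.12,0,0,0,1]]]' 60
cat >> h.py <<'E'
def place(mid,f,m,ax):
    a=np.arctan2(ax[0],ax[2]);Z=np.array([0,0,1.])
    zt=np.cos(a)*f-np.sin(a)*Z; xt=np.sin(a)*f+np.cos(a)*Z
    T=np.c_[xt,np.cross(zt,xt),zt]; print("tcp",mid-T@m); delta(mid-T@m,T)
AX=np.array([.7082,0,.706]); MT=np.array([.012,0,.1667])
E
python3 - <<'E'
from h import *
p,Rt,s=pose();print(s["joint_positions"],s["gripper_width"],s["contact_force"])
place(PIV-.06*XH+[0,0,.157+.09],XH,MT,AX)
E
```

```text
clock: 5.5
tool_pos: [0.3687, 0.2668, 0.3567]
orientation: [3.141, 0.788, -2.571]
contact_force: [0.3, 0.6, -2.4]
gripper_width: 0.0425
[ 0.4202 -0.0741 -0.7918  0.0704  0.107  -0.1063] 0.04253149746105652 [ 0.2504  0.6495 -2.3689]
tcp [0.5893 0.0288 0.3566]
shift [-0.0403 -0.3195  0.0404] turn [-0.0018  1.4468 -1.0304] q [ 0.4202 -0.0741 -0.7918  0.0704  0.107  -0.1063]
```

```bash
python3 -m handwheel '[[[-0.003,-0.027,0.003,0,0.12,-0.086,1],[-0.007,-0.053,0.007,0,0.24,-0.172,1],[-0.01,-0.08,0.01,0,0.36,-0.258,1],[-0.013,-0.107,0.013,0,0.482,-0.343,1],[-0.017,-0.133,0.017,0,0.603,-0.429,1],[-0.02,-0.16,0.02,0,0.723,-0.515,1],[-0.023,-0.186,0.023,0,0.844,-0.6,1],[-0.027,-0.213,0.027,0,0.965,-0.687,1],[-0.03,-0.24,0.03,0,1.085,-0.773,1],[-0.033,-0.266,0.033,0,1.206,-0.86,1],[-0.037,-0.293,0.037,0,1.326,-0.944,1],[-0.04,-0.32,0.04,0,1.447,-1.03,1],[-0.04,-0.32,0.04,0,1.447,-1.03,1],[-0.04,-0.32,0.04,0,1.447,-1.03,1]]]' 60
python3 - <<'E'
from h import *
p,Rt,s=pose();print(s["joint_positions"],s["gripper_width"],s["contact_force"])
place(PIV-.06*XH+[0,0,.157+.09],XH,MT,AX)
f=grab("scene","s4");g=grab("side","d4");grab("wrist","w4")
crop(f,120,90,330,250,3,"s4c");crop(g,200,80,360,240,3,"d4c")
for k in (-.06,0,.06):
  q=p+Rt@(MT+AX*k); print(k,q,proj(f,q),proj(g,q))
E
```

```text
clock: 7.25
tool_pos: [0.5889, 0.0283, 0.3555]
orientation: [-3.141, -0.783, -1.638]
contact_force: [-0.7, 0.5, -3.1]
gripper_width: 0.0424
[ 0.0437  0.4565  0.0262  1.25   -0.7769 -1.4149] 0.04244660843824002 [-0.674   0.5092 -3.1488]
tcp [0.5893 0.0288 0.3566]
shift [ 0.0004 -0.0004 -0.0011] turn [ 0.0006  0.0009 -0.0009] q [ 0.0437  0.4565  0.0262  1.25   -0.7769 -1.4149]
-0.06 [ 0.5845 -0.0376  0.2459] [224.3099 157.4651] [257.1943 146.5038]
0 [ 0.5804 -0.0975  0.2458] [198.898  155.1492] [261.7233 138.0565]
0.06 [ 0.5764 -0.1573  0.2458] [173.6859 152.8515] [265.9564 130.161 ]
```

View pics/s4c.png

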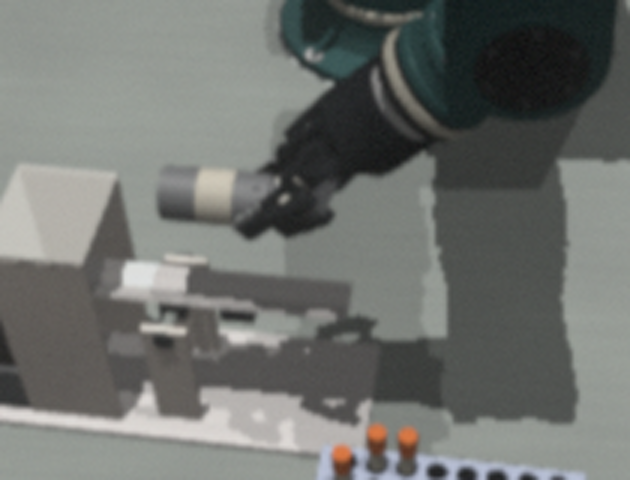

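View pics/d4c.png

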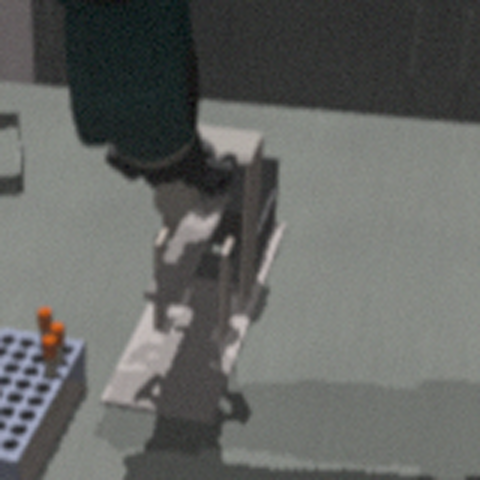

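View pics/w4.png

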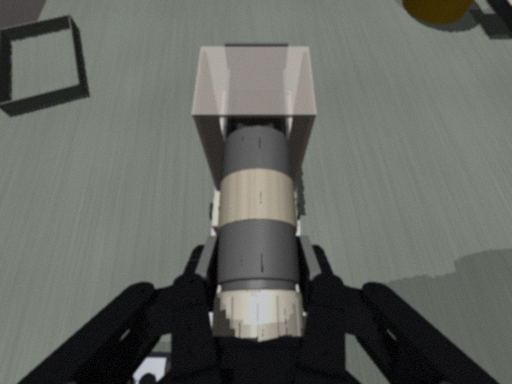

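```bash
python3 - <<'E'
from h import *
w=grab("wrist"); crop(w,180,30,330,350,2,"w4c")
print("roof");P=[onz(w,*q,.214) for q in((193,114),(315,114),(200,47),(309,47))]
for q in P: print(q,(q-PIV)@XH,(q-PIV)@YH)
for q in ((213,210),(300,205)):
  q=onz(w,*q,.13); print("post",q,(q-PIV)@XH,(q-PIV)@YH)
p,Rt,s=pose()
for k in(-.06,0,.06): 
  for dy in (-.022,.022): print(k,proj(w,p+Rt@(MT+AX*k+[0,dy,0])))
E
```

```text
roof
[ 0.6273 -0.2168  0.214 ] 0.05634370807427783 0.05414764999397018
[ 0.5249 -0.21    0.214 ] 0.05628713808109701 -0.048450172167448374
[ 0.6235 -0.3004  0.214 ] 0.1400169772859806 0.055876511144824136
[ 0.5177 -0.2933  0.214 ] 0.1399277681010121 -0.050165301894360026
post [ 0.6226 -0.1632  0.13  ] 0.00320834034733306 0.045907520007861156
post [ 0.5323 -0.1628  0.13  ] 0.008776094922721654 -0.04421967104341548
-0.06 [209.3619 365.1366]
-0.06 [306.0365 365.1452]
0 [217.7096 236.8645]
0 [297.7496 236.9079]
0.06 [223.6061 146.2595]
0.06 [291.8955 146.3185]
```

View pics/w4c.png

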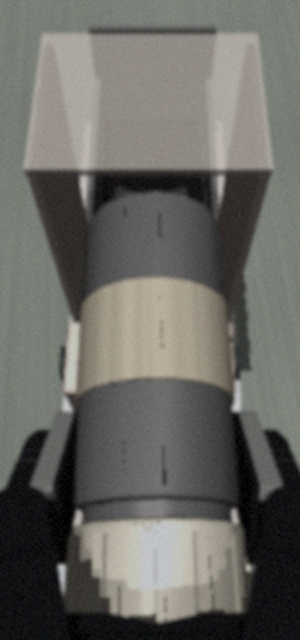

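```bash
sed -i 's/^PIV=.*/PIV=np.array([.5783,-.160,0])/' h.py; python3 - <<'E'
from h import *
p,Rt,s=pose();print(s["contact_force"])
place(PIV-.06*XH+[0,0,.157+.006],XH,MT,AX)
E
```

```text
[ 0.3656 -0.8457 -2.6498]
tcp [0.5906 0.0258 0.2726]
shift [-0.0576 -0.0018  0.0614] turn [-0.0011 -0.     -0.0014] q [ 0.044   0.4551  0.0272  1.2506 -0.778  -1.4155]
```

```bash
python3 -m handwheel '[[[-0.012,-0.0005,0.014,0,0,0,1],[-0.025,-0.001,0.028,0,0,0,1],[-0.037,-0.002,0.041,0,0,0,1],[-0.048,-0.002,0.052,0,0,0,1],[-0.055,-0.002,0.059,0,0,0,1],[-0.058,-0.002,0.062,0,0,0,1],[-0.058,-0.002,0.062,0,0,0,1]]]' 60
python3 - <<'E'
from h import *
p,Rt,s=pose();print(s["contact_force"],s["moment"])
place(PIV-.06*XH+[0,0,.157+.001],XH,MT,AX)
f=grab("scene");g=grab("side");w=grab("wrist")
crop(f,120,90,330,250,3,"s5c");crop(g,220,100,320,220,5,"d5c");crop(w,180,30,330,350,2,"w5c")
E
```

```text
clock: 8.32
tool_pos: [0.5908, 0.0256, 0.272]
orientation: [-3.139, -0.784, -1.639]
contact_force: [1.1, -0.1, -2.0]
gripper_width: 0.0426
[ 1.1434 -0.0677 -2.0476] [ 0.9833 -0.1102  0.0446]
tcp [0.5906 0.0258 0.2676]
shift [-0.0032  0.0002  0.003 ] turn [-0.0012 -0.0001 -0.0015] q [ 0.0392  0.5123 -0.1167  1.0446 -0.7786 -1.4222]
```

View pics/s5c.png

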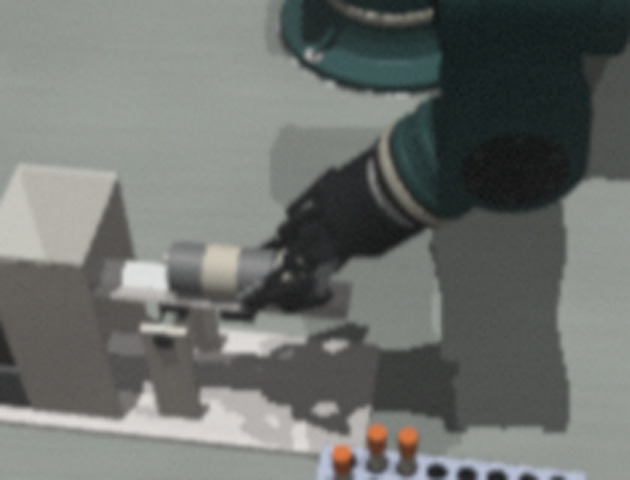

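View pics/w5c.png

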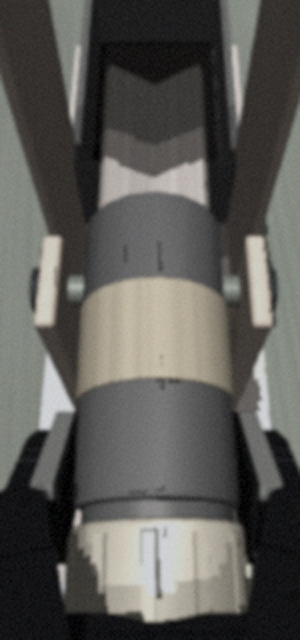

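```bash
python3 - <<'E'
from h import *
w=grab("wrist")
for q in ((204,170),(310,170),(198,170),(316,170)):
  q=onz(w,*q,.13); print("post",q,(q-PIV)@XH,(q-PIV)@YH)
p,Rt,s=pose()
for k in(-.06,0,.06): 
  print(k,proj(w,p+Rt@(MT+AX*k)),proj(w,p+Rt@(MT+AX*k)+[0,0,.022]))
E
python3 -m handwheel '[[[-0.001,0,0.001,0,0,0,1],[-0.002,0,0.002,0,0,0,1],[-0.003,0,0.003,0,0,0,1],[-0.003,0,0.003,0,0,0,1]]]' 60
```

```text
post [ 0.6193 -0.1645  0.13  ] 0.0017765632726412187 0.04124155705007296
post [ 0.5395 -0.1591  0.13  ] 0.0017114806390018163 -0.038741141606856676
post [ 0.6239 -0.1648  0.13  ] 0.0017802498976809327 0.045772200681487345
post [ 0.535  -0.1588  0.13  ] 0.001707799416636958 -0.04326514567114768
-0.06 [257.9357 365.2254] [257.8834 372.9208]
0 [257.9317 237.1036] [257.8892 224.0321]
0.06 [257.9289 146.5763] [257.893  124.3102]
clock: 9.02
tool_pos: [0.591, 0.0256, 0.2682]
orientation: [-3.137, -0.784, -1.64]
contact_force: [2.2, 0.2, -1.4]
gripper_width: 0.0426
```

```bash
python3 -m handwheel '[[[-0.0005,0,0.0005,0,0,0,0.8],[-0.001,0,0.001,0,0,0,0.6],[-0.001,0,0.001,0,0,0,0.3],[-0.001,0,0.001,0,0,0,0.2],[-0.001,0,0.001,0,0,0,0.15],[-0.001,0,0.001,0,0,0,0.15]]]' 60
python3 - <<'E'
from h import *
p,Rt,s=pose();print(s["contact_force"],s["gripper_width"])
f=grab("scene");w=grab("wrist")
crop(f,120,90,330,250,3,"s6c");crop(w,150,30,360,350,2,"w6c")
E
```

```text
clock: 9.78
tool_pos: [0.591, 0.0256, 0.2668]
orientation: [-3.137, -0.784, -1.64]
contact_force: [-0.1, 0.7, -0.4]
gripper_width: 0.0727
[-0.0866  0.7381 -0.3762] 0.07266214320266902
```

View pics/s6c.png

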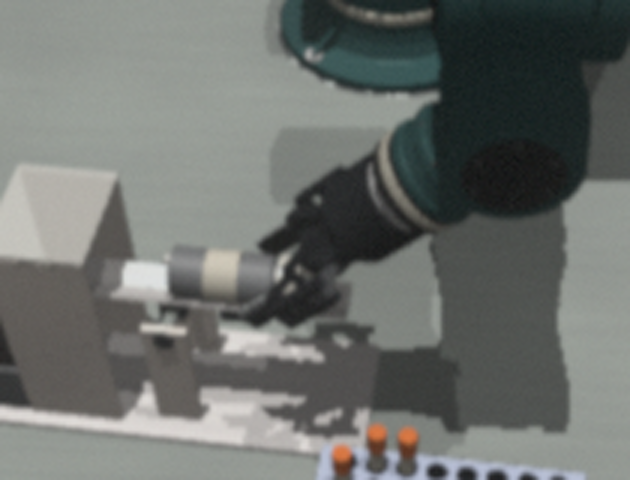

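View pics/w6c.png

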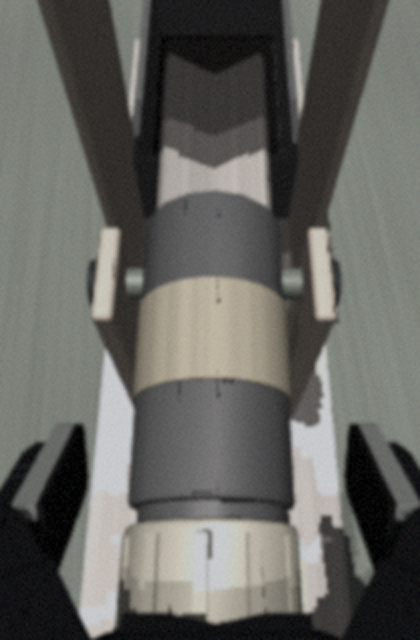

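```bash
python3 -m handwheel '[[[0,0,-0.015,0,0,0,0.1],[0,0,-0.04,0,0,0,0.1],[0,0,-0.08,0,0,0,0.1],[0,0,-0.12,0,0,0,0.1],[0,0,-0.13,0,0,0,0.5]]]' 60
python3 - <<'E'
from h import *
p,Rt,s=pose()
T=np.c_[XH,np.cross([0,0,-1.],XH),[0,0,-1.]]
delta(PIV-.155*XH+[0,0,.338+.03],T)
f=grab("scene");w=grab("wrist")
crop(f,120,90,330,250,3,"s7c");crop(w,150,30,360,350,2,"w7c")
E
```

```text
clock: 10.5
tool_pos: [0.5971, 0.1185, 0.3601]
orientation: [-3.135, -0.784, -1.641]
contact_force: [0.2, 0.3, -0.3]
gripper_width: 0.0609
shift [0.0936 0.0005 0.082 ] turn [-0.0051 -0.7836 -0.0006] q [ 0.1886  0.5376  0.1735  1.447  -0.7534 -1.2198]
```

View pics/s7c.png

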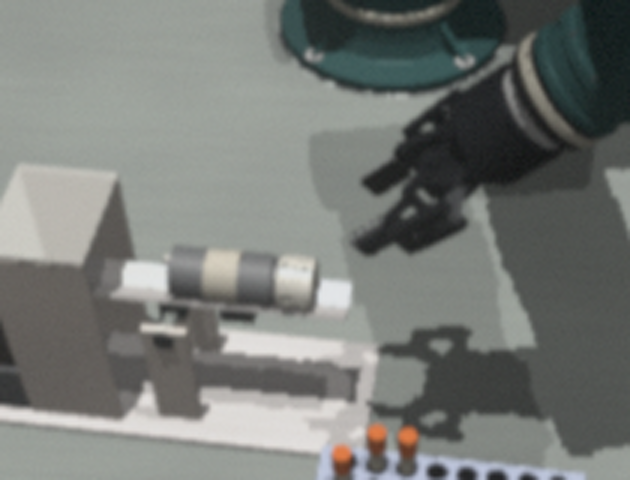

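View pics/w7c.png

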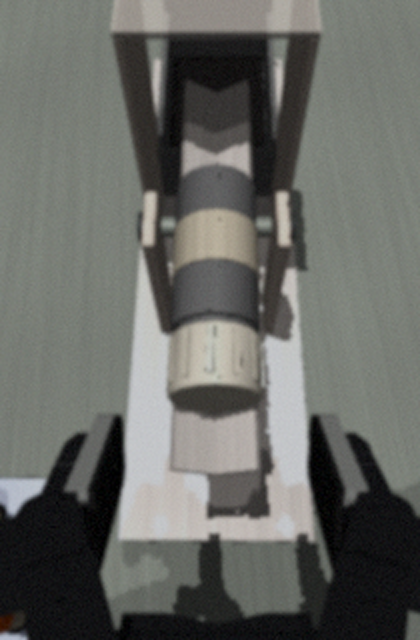

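```bash
python3 -m handwheel '[[[0.019,0,0.016,-0.001,-0.157,0,0.7],[0.037,0,0.033,-0.002,-0.313,0,1],[0.056,0,0.049,-0.003,-0.47,0,1],[0.075,0,0.066,-0.004,-0.627,0,1],[0.094,0,0.082,-0.005,-0.784,0,1],[0.094,0,0.082,-0.005,-0.784,0,1],[0.094,0,0.082,-0.005,-0.784,0,1]]]' 40
python3 - <<'E'
from h import *
p,Rt,s=pose();print(s["joint_positions"],s["gripper_width"])
T=np.c_[XH,np.cross([0,0,-1.],XH),[0,0,-1.]]
delta(PIV-.155*XH+[0,0,.338],T)
f=grab("scene");w=grab("wrist","w8");g=grab("side")
crop(f,120,90,330,250,3,"s8c");crop(g,220,100,320,220,5,"d8c")
E
```

```text
clock: 11.48
tool_pos: [0.5886, -0.0067, 0.3664]
orientation: [3.14, -0.003, -1.639]
contact_force: [-0.8, -0.2, -0.0]
gripper_width: -0.0
[-0.1492  0.3864  0.0328  1.219  -0.0027 -1.652 ] -2.612771095254232e-05
shift [-0.0014  0.0001  0.0284] turn [ 0.002  -0.0026 -0.0017] q [-0.1492  0.3864  0.0328  1.219  -0.0027 -1.652 ]
```

View pics/s8c.png

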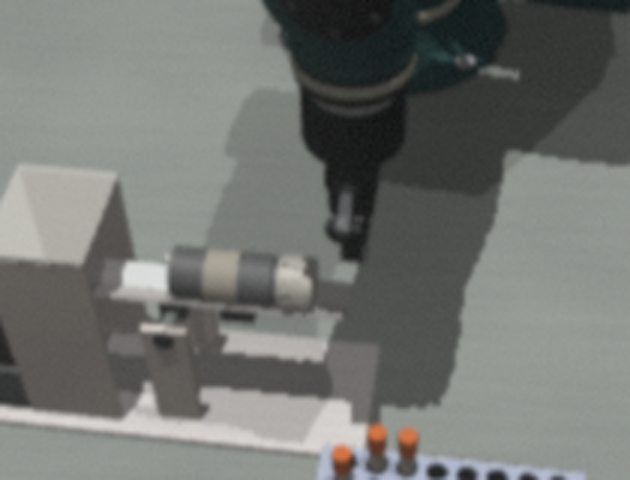

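View pics/w8.png

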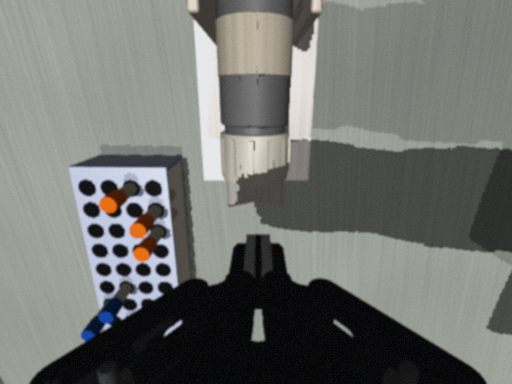

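```bash
python3 -m handwheel '[[[0,0,0.012,0,0,0,1],[0,0,0.023,0,0,0,1],[0,0,0.0285,0,0,0,1],[0.008,0,0.0285,0,0,0,1],[0.014,0,0.0285,0,0,0,1],[0.018,0,0.0285,0,0,0,1],[0.02,0,0.0285,0,0,0,1],[0.022,0,0.0285,0,0,0,1],[0.024,0,0.0285,0,0,0,1],[0.026,0,0.0285,0,0,0,1],[0.028,0,0.0285,0,0,0,1],[0.03,0,0.0285,0,0,0,1],[0.032,0,0.0285,0,0,0,1],[0.034,0,0.0285,0,0,0,1],[0.036,0,0.0285,0,0,0,1],[0.038,0,0.0285,0,0,0,1],[0.04,0,0.0285,0,0,0,1]]]' 40
python3 - <<'E'
from h import *
p,Rt,s=pose();print(s["contact_force"],(p-PIV)@XH,(p-PIV)@YH)
f=grab("scene");w=grab("wrist","w9");g=grab("side")
crop(f,120,90,330,250,3,"s9c");crop(g,220,100,320,220,5,"d9c")
E
```

```text
clock: 13.75
tool_pos: [0.5861, -0.0458, 0.3382]
orientation: [3.14, -0.001, -1.637]
contact_force: [-0.2, 0.9, 1.4]
gripper_width: -0.0003
[-0.1797  0.923   1.4382] -0.11451073604078807 0.00023837479480231692
```

View pics/s9c.png

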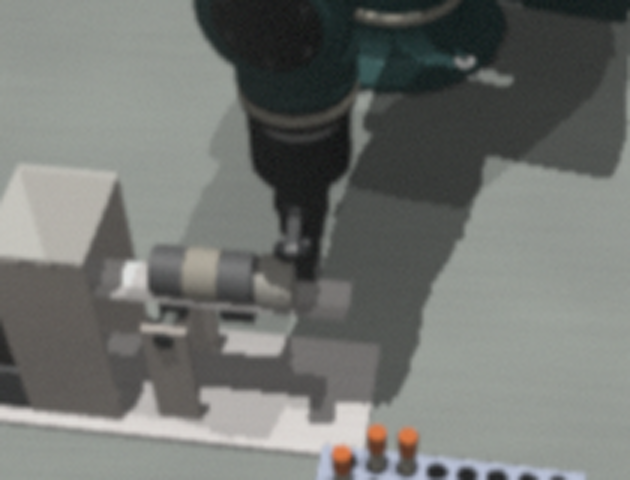

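View pics/w9.png

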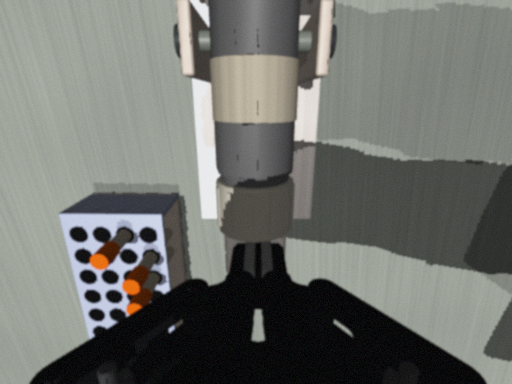

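```bash
python3 -m handwheel '[[[0.002,0,0,0,0,0,1],[0.005,0,0,0,0,0,1],[0.008,0,0,0,0,0,1],[0.011,0,0,0,0,0,1],[0.014,0,0,0,0,0,1],[0.017,0,0,0,0,0,1],[0.02,0,0,0,0,0,1],[0.023,0,0,0,0,0,1],[0.026,0,0,0,0,0,1],[0.029,0,0,0,0,0,1],[0.032,0,0,0,0,0,1],[0.035,0,0,0,0,0,1],[0.038,0,0,0,0,0,1],[0.041,0,0,0,0,0,1],[0.044,0,0,0,0,0,1],[0.047,0,0,0,0,0,1],[0.05,0,0,0,0,0,1],[0.052,0,0,0,0,0,1],[0.053,0,0,0,0,0,1]]]' 40
python3 - <<'E'
from h import *
p,Rt,s=pose();print(s["contact_force"],(p-PIV)@XH,(p-PIV)@YH)
f=grab("scene");w=grab("wrist","w10")
crop(f,100,90,310,250,3,"s10c")
E
```

```text
clock: 16.27
tool_pos: [0.5826, -0.0989, 0.3383]
orientation: [3.14, -0.002, -1.637]
contact_force: [-0.6, 1.0, -0.8]
gripper_width: 0.0
[-0.6358  1.0045 -0.7699] -0.06130000985583525 0.00024246035064868045
```

View pics/s10c.png

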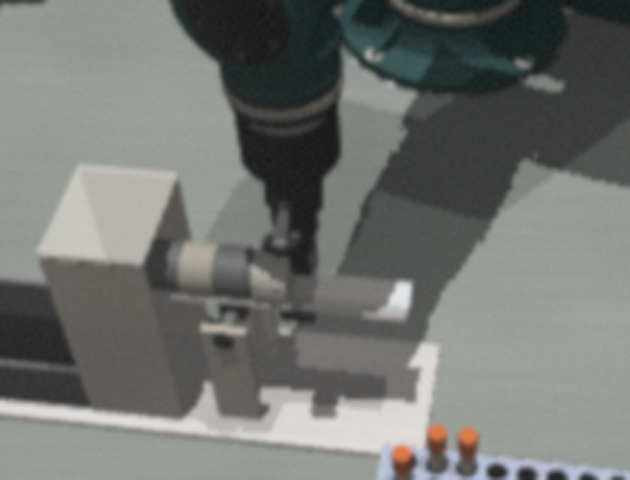

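View pics/w10.png

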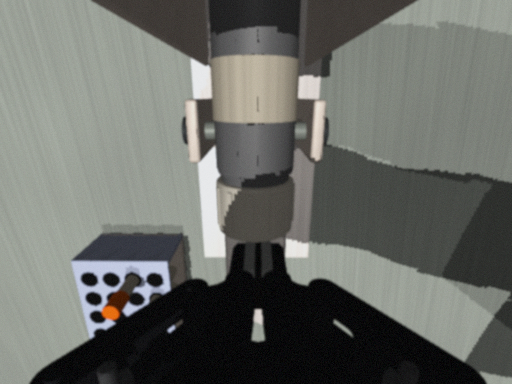

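```bash
cat > look.py <<'E'
from h import *
import sys
p,Rt,s=pose();print(s["clock"],s["contact_force"],(p-PIV)@XH)
f=grab("scene");w=grab("wrist")
a=cv2.resize(f["frame"][150:220,120:270,::-1],None,fx=4,fy=4);b=w["frame"][0:280,160:350,::-1]
cv2.imwrite(f"pics/{sys.argv[1]}.png",np.hstack([a,b]))
E
python3 -m handwheel '[[[0.001,0,0,0,0,0,1],[0.002,0,0,0,0,0,1],[0.003,0,0,0,0,0,1],[0.004,0,0,0,0,0,1],[0.005,0,0,0,0,0,1],[0.006,0,0,0,0,0,1],[0.007,0,0,0,0,0,1],[0.008,0,0,0,0,0,1],[0.009,0,0,0,0,0,1],[0.010,0,0,0,0,0,1]]]' 40
python3 look.py p1
```

```text
clock: 17.62
tool_pos: [0.582, -0.1089, 0.3383]
orientation: [3.14, -0.002, -1.637]
contact_force: [0.2, 1.5, 1.1]
gripper_width: 0.0
17.625 [0.2397 1.5172 1.1409] -0.0512606241892634
```

View pics/p1.png

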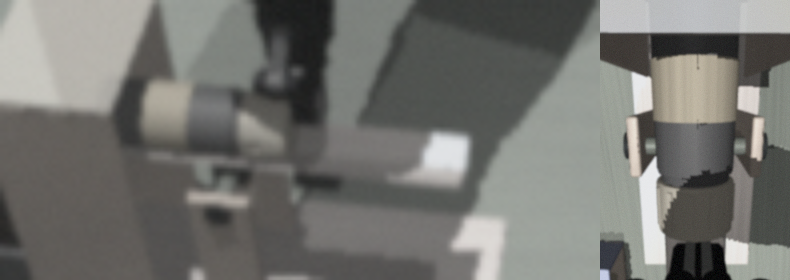

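Still level, with the centre about 20 mm beyond the pivot. I'll keep easing.

```bash
python3 -m handwheel '[[[0.001,0,0,0,0,0,1],[0.002,0,0,0,0,0,1],[0.003,0,0,0,0,0,1],[0.004,0,0,0,0,0,1],[0.005,0,0,0,0,0,1],[0.006,0,0,0,0,0,1],[0.007,0,0,0,0,0,1],[0.008,0,0,0,0,0,1]]]' 40
python3 look.py p2
```

```text
clock: 18.73
tool_pos: [0.5814, -0.117, 0.3383]
orientation: [3.14, -0.002, -1.637]
contact_force: [0.4, 1.8, 0.7]
gripper_width: -0.0002
18.725 [0.4428 1.8059 0.6705] -0.043144622546160326
```

View pics/p2.png

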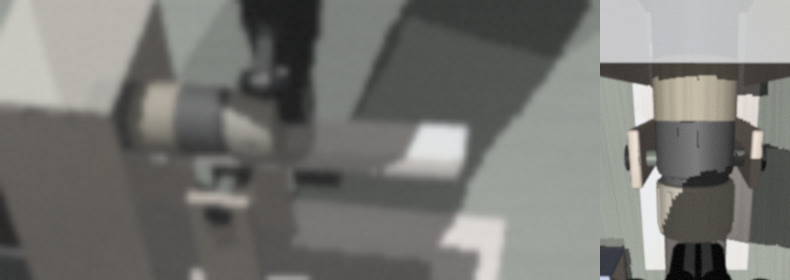

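```bash
python3 -m handwheel '[[[0.001,0,0,0,0,0,1],[0.002,0,0,0,0,0,1],[0.003,0,0,0,0,0,1],[0.004,0,0,0,0,0,1],[0.005,0,0,0,0,0,1],[0.006,0,0,0,0,0,1]]]' 40
python3 look.py p3
```

```text
clock: 19.58
tool_pos: [0.581, -0.1232, 0.3383]
orientation: [3.14, -0.002, -1.638]
contact_force: [0.4, 0.1, -0.2]
gripper_width: 0.0001
19.575 [ 0.4459  0.1032 -0.1807] -0.03694460612592605
```

View pics/p3.png

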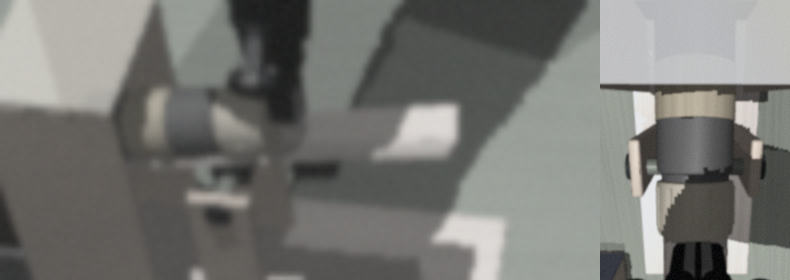

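```bash
python3 -m handwheel '[[[0,0,0,0,0,0,1],[0,0,0,0,0,0,1],[0,0,0,0,0,0,1]]]' 40
python3 look.py p4
```

```text
clock: 20.05
tool_pos: [0.581, -0.1232, 0.3383]
orientation: [3.14, -0.002, -1.638]
contact_force: [-0.0, 0.3, 1.5]
gripper_width: -0.0003
20.05 [-0.0219  0.3239  1.503 ] -0.036930145787362874
```

View pics/p4.png

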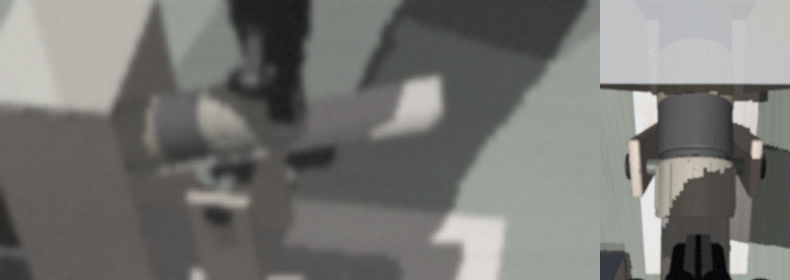

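```bash
python3 -m handwheel '[[[0,0,-0.02,0,0,0,1],[0,0,-0.05,0,0,0,1],[0,0,-0.08,0,0,0,1],[0,0,-0.09,0,0,0,1]]]' 40
python3 look.py p5
```

```text
clock: 20.65
tool_pos: [0.5813, -0.123, 0.4298]
orientation: [-3.141, -0.003, -1.638]
contact_force: [-0.3, -0.4, -0.8]
gripper_width: -0.0001
20.65 [-0.2526 -0.3725 -0.7524] -0.03711942760328857
```

View pics/p5.png

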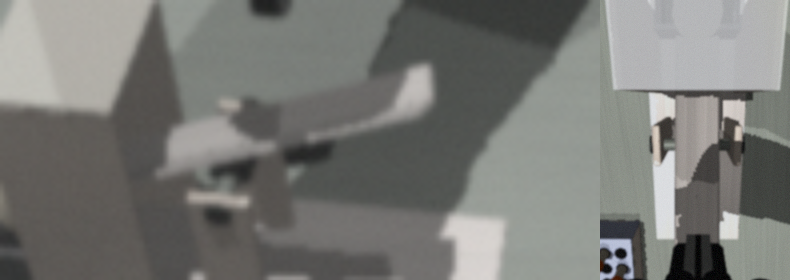

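Canister has slid off. Now I'll back away and check the bin and trough.

```bash
python3 -m handwheel '[[[-0.03,0,-0.01,0,0,0,1],[-0.07,0,-0.02,0,0,0,1],[-0.11,0,-0.02,0,0,0,1],[-0.15,0,-0.02,0,0,0,1],[-0.18,0,-0.02,0,0,0,1],[-0.18,0,-0.02,0,0,0,1],[-0.18,0,-0.02,0,0,0,1],[-0.18,0,-0.02,0,0,0,1],[-0.18,0,-0.02,0,0,0,1],[-0.18,0,-0.02,0,0,0,1]]]' 40
python3 - <<'E'
from h import *
f=grab("scene","fs");g=grab("side","fd")
a=cv2.resize(f["frame"][130:260,50:260,::-1],None,fx=3,fy=3);cv2.imwrite("pics/fsc.png",a)
E
```

```text
clock: 22.0
tool_pos: [0.5934, 0.0562, 0.4482]
orientation: [3.141, -0.003, -1.638]
contact_force: [0.0, -0.4, -0.6]
gripper_width: 0.0001
```

View pics/fsc.png

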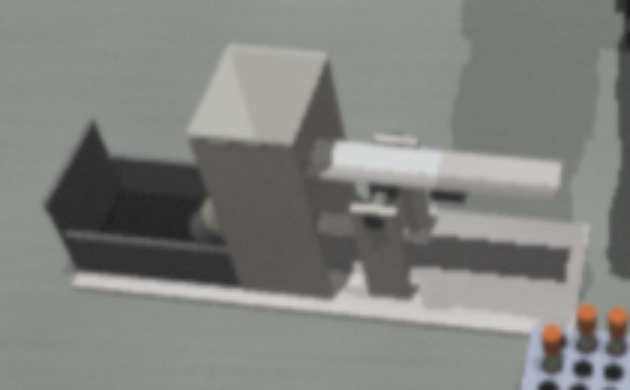

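View pics/fd.png

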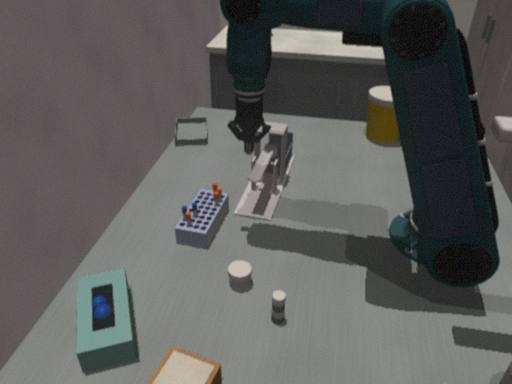

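View pics/fs.png

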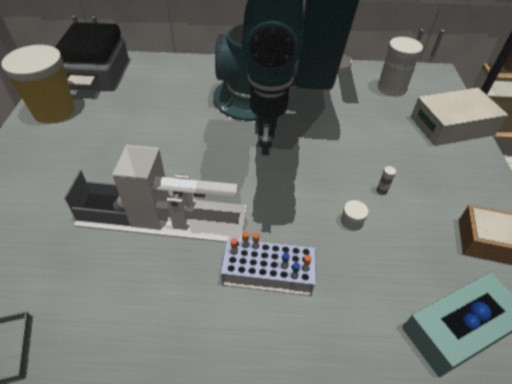

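The trough is level, and one end of the canister shows in the bin at about (120,203), mostly hidden by the guard. I'll look down into the bin with the wrist camera.

```bash
python3 -m handwheel '[[[0.03,0,-0.03,0,0,0,1],[0.07,0,-0.06,0,0,0,1],[0.12,0,-0.06,0,0,0,1],[0.17,0,-0.06,0,0,0,1],[0.22,0,-0.06,0,0,0,1],[0.26,0,-0.06,0,0,0,1],[0.3,0,-0.06,0,0,0,1],[0.32,0,-0.06,0,0,0,1],[0.32,0,-0.06,0,0,0,1],[0.32,0,-0.06,0,0,0,1]]]' 40
python3 - <<'E'
from h import *
w=grab("wrist","fw")
for x in(-.0825,.0825):
  for y in (-.045,.045): print(proj(w,PIV+XH*(.205+x)+YH*y+[0,0,.061]))
E
```

```text
clock: 23.35
tool_pos: [0.5721, -0.2618, 0.5092]
orientation: [3.141, -0.002, -1.637]
contact_force: [0.3, 0.3, 0.2]
gripper_width: 0.0001
[287.6095 142.0404]
[228.0001 142.0475]
[292.0503  16.1503]
[223.6038  16.1159]
```

View pics/fw.png

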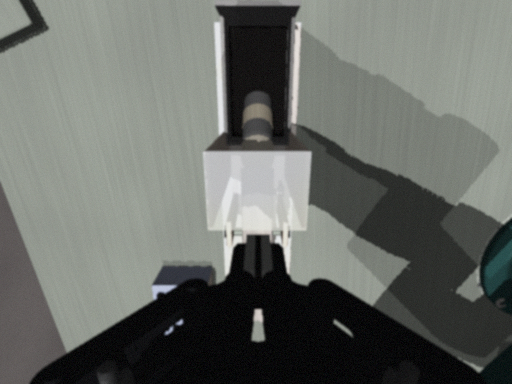

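```bash
python3 -m handwheel '[[[0.04,0,0,0,0,0,1],[0.08,0,0,0,0,0,1],[0.12,0,0,0,0,0,1],[0.15,0,0,0,0,0,1],[0.15,0,0,0,0,0,1],[0.15,0,0,0,0,0,1]]]' 40
python3 - <<'E'
from h import *
w=grab("wrist","fw2");crop(w,180,50,340,250,3,"fw2c")
E
```

```text
clock: 24.15
tool_pos: [0.5626, -0.4101, 0.51]
orientation: [-3.142, -0.002, -1.636]
contact_force: [-0.2, 0.0, -0.3]
gripper_width: -0.0001
```

View pics/fw2c.png

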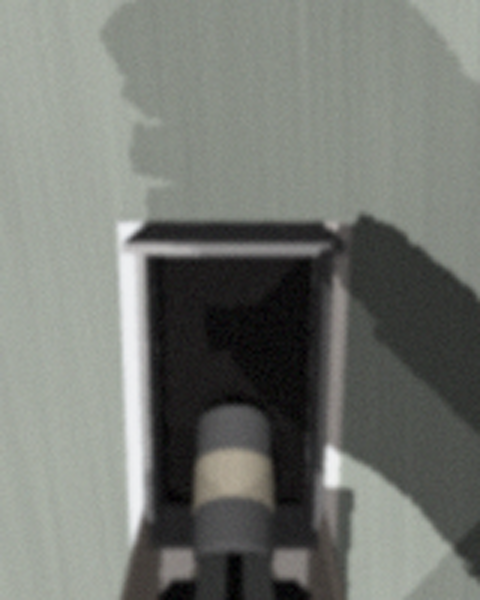

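```bash
python3 -m handwheel '[[[0.02,-0.04,0.0,0,0,0,1],[0.03,-0.08,0.0,0,0,0,1],[0.03,-0.11,0.0,0,0,0,1],[0.03,-0.11,0.0,0,0,0,1],[0.03,-0.11,0.0,0,0,0,1]]]' 40
python3 - <<'E'
from h import *
w=grab("wrist","fw3");f=grab("scene");g=grab("side")
crop(w,250,80,510,280,3,"fw3c");crop(f,60,160,160,245,6,"fs3c");crop(g,240,100,310,210,5,"fd3c")
E
```

```text
clock: 24.82
tool_pos: [0.6119, -0.4091, 0.5111]
orientation: [3.118, 0.022, -1.635]
contact_force: [0.2, -0.0, 0.4]
gripper_width: 0.0005
```

View pics/fw3.png

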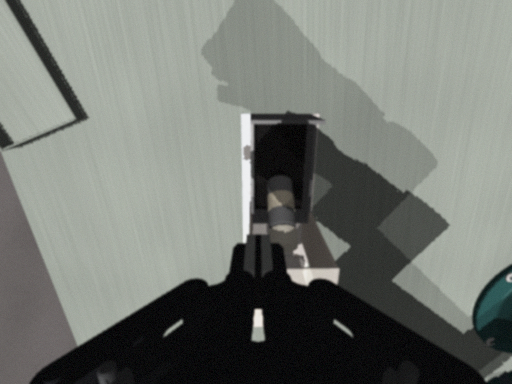

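View pics/fs3c.png

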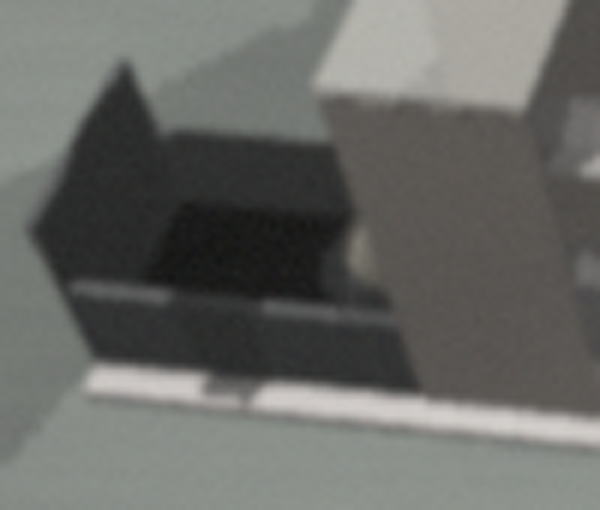

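View pics/fd3c.png

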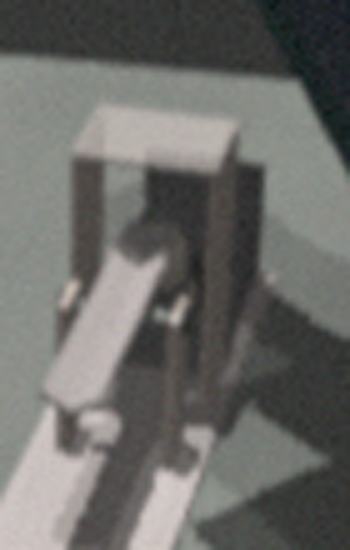

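```bash
python3 -m handwheel '[[[0.0,-0.03,0.0,0,0,0,1],[0.0,-0.05,0.0,0,0,0,1],[0,-0.05,0,0,0,0,1],[0,-0.05,0,0,0,0,1]]]' 40
python3 - <<'E'
from h import *
w=grab("wrist","fw4");print(w["eye"],w["attitude"]);crop(w,230,90,390,290,3,"fw4c")
E
```

```text
clock: 25.48
tool_pos: [0.6268, -0.3923, 0.504]
orientation: [3.112, 0.03, -1.636]
contact_force: [1.1, -0.0, -0.0]
gripper_width: 0.0004
[ 0.6206 -0.4771  0.4706] [ 2.7771 -0.0309  3.0776]
```

View pics/fw4c.png

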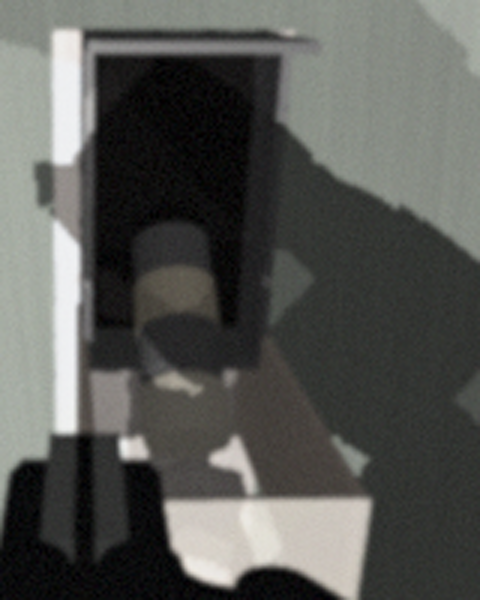

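```bash
python3 - <<'E'
import cv2,numpy as np
a=cv2.imread("pics/fw.png")[75:160,215:300];b=cv2.imread("pics/fw2.png")[170:245,220:305];c=cv2.imread("pics/fw4.png")[155:245,255:325]
def g(x,s): 
    x=cv2.resize(x,None,fx=s,fy=s,interpolation=cv2.INTER_CUBIC); return np.clip(x.astype(float)*1.8,0,255).astype(np.uint8)
for n,x in zip("abc",(a,b,c)): cv2.imwrite(f"pics/m_{n}.png",g(x,6))
E
```

```text
(no output)
```

View pics/m_a.png

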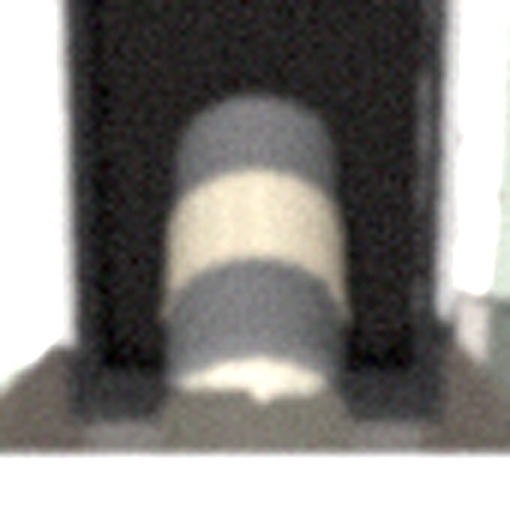

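View pics/m_b.png

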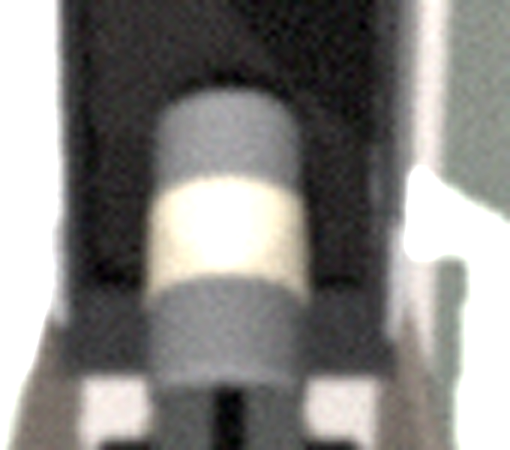

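View pics/m_c.png

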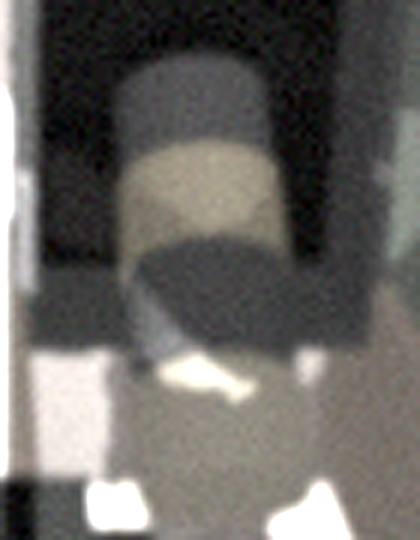

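```bash
python3 - <<'E'
from h import *
p,Rt,s=pose(); w=grab("wrist")
Rc=Rt.T@RM(w["attitude"]);tc=Rt.T@(w["eye"]-p)
def cam(tp,o):
    Rr=RM(o);c=dict(w);c["eye"]=np.array(tp)+Rr@tc;c["attitude"]=R.from_matrix(Rr@Rc).as_euler('xyz');return c
A=cam([.5721,-.2618,.5092],[3.141,-.002,-1.637]);B=cam([.5626,-.4101,.51],[-3.142,-.002,-1.636])
pts={"foot":((257.7,90.8),(258,184.7),(287,164.2)),"b1":((257.7,103.3),(258,199.7),(289.2,178.3)),"b2":((257.7,118.3),(258,216.7),(290.3,194.5)),"cap":((258.5,135),(258,234),(291.3,213.3))}
loc=lambda q:np.array([(q-PIV)@XH,(q-PIV)@YH,q[2]])
for k,(a,b,c) in pts.items():
    for n,(x,u,y,v) in {"AB":(A,a,B,b),"AC":(A,a,w,c)}.items():
        q,e=two(x,u,y,v); print(k,n,loc(q),e)
print("near wall top B", [loc(onz(B,*q,.061)) for q in ((230,218),(230,232))], "far floor", loc(onz(B,258,50+255/3,.105)))
E
```

```text
foot AB [0.1955 0.     0.0371] 0.0001767578198660167
foot AC [0.1951 0.0009 0.0371] 0.00178132548138086
b1 AB [0.1781 0.0001 0.0626] 0.00017876345459342158
b1 AC [0.178  0.0003 0.0595] 0.00039019480549193814
b2 AB [0.159  0.0001 0.0867] 0.00018434717227770733
b2 AC [0.1583 0.0004 0.0791] 0.0005497239550608661
cap AB [ 0.1387 -0.0004  0.1052] 0.0008749231526324704
cap AC [0.1377 0.0003 0.1016] 0.002575717968480926
near wall top B [array([0.145 , 0.0464, 0.061 ]), array([0.119 , 0.0473, 0.061 ])] far floor [0.2872 0.0003 0.105 ]
```

```bash
cat >> h.py <<'E'
def tiltpose(gx,gy,gz,ang,back):
    zt=-np.sin(ang)*XH-np.cos(ang)*np.array([0,0,1.]); xt=np.cos(ang)*XH-np.sin(ang)*np.array([0,0,1.])
    T=np.c_[xt,np.cross(zt,xt),zt]
    g=PIV+gx*XH+gy*YH+[0,0,gz]; p=g-zt*(.155+back); print("tcp",p,np.hypot(p[0],p[1])); delta(p,T)
E
python3 - <<'E'
from h import *
f=grab("scene"); crop(f,60,140,260,250,4,"lev")
tiltpose(.16,.0005,.045,.49,.10)
E
```

```text
tcp [ 0.5603 -0.4394  0.27  ] 0.7120434773360693
shift [0.0582 0.0562 0.2343] turn [ 0.0293 -0.4597 -0.0063] q [-0.6709  0.8699  1.3664  2.109   0.0079 -2.1766]
```

View pics/lev.png

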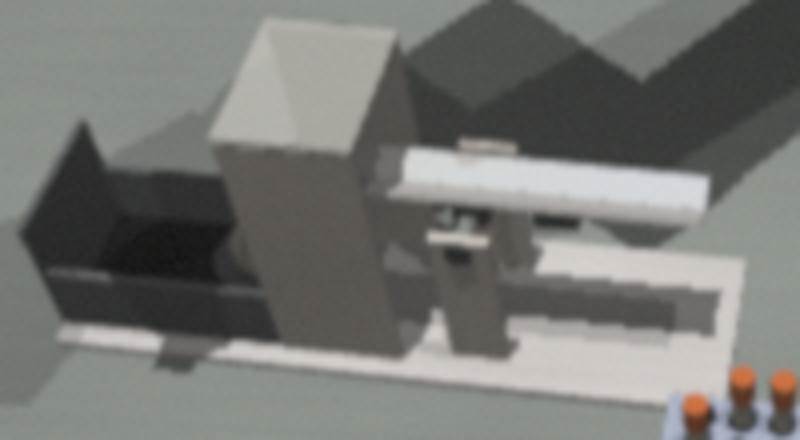

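The trough end sits at the same crop pixels as at the start (709,178), so it is level. Triangulation puts the canister leaning over the bin's near wall at about 49°. Its middle is at station x +139 mm and z 68 mm, which is barely in the bin. I'll mend this by gripping it and laying it down properly inside.

```bash
python3 -m handwheel '[[[0.008,0.015,0.04,0.005,-0.07,0,0.8],[0.02,0.03,0.09,0.01,-0.15,0,0.365],[0.03,0.04,0.13,0.015,-0.25,0,0.365],[0.045,0.05,0.18,0.02,-0.35,0,0.365],[0.055,0.056,0.22,0.029,-0.43,-0.006,0.365],[0.058,0.056,0.234,0.029,-0.46,-0.006,0.365],[0.058,0.056,0.234,0.029,-0.46,-0.006,0.365],[0.058,0.056,0.234,0.029,-0.46,-0.006,0.365]]]' 40
python3 - <<'E'
from h import *
p,Rt,s=pose();print(s["joint_positions"],s["gripper_width"])
tiltpose(.16,.0005,.045,.49,.0)
w=grab("wrist","h1");grab("scene","h1s")
E
```

```text
clock: 26.62
tool_pos: [0.5613, -0.439, 0.2725]
orientation: [-3.14, 0.487, -1.635]
contact_force: [0.7, 0.0, 0.6]
gripper_width: 0.0545
[-0.8317  0.8032  0.5025  1.621   0.3452 -2.3991] 0.05448405058287744
tcp [ 0.5634 -0.3925  0.1818] 0.6866140225823019
shift [0.0013 0.0011 0.1019] turn [-0.0013 -0.0029  0.0014] q [-0.8317  0.8032  0.5025  1.621   0.3452 -2.3991]
```

View pics/h1.png

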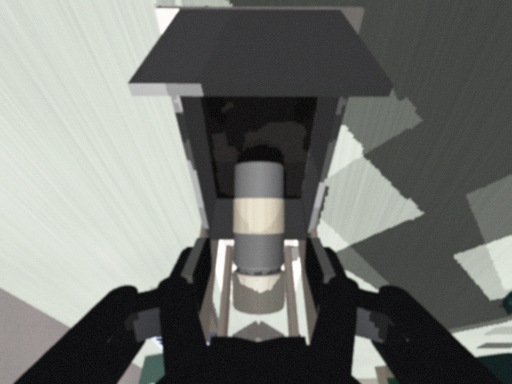

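View pics/h1s.png

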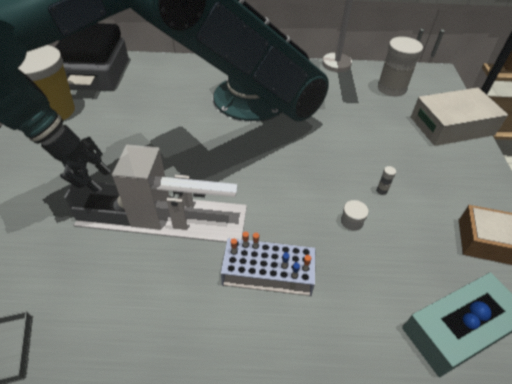

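```bash
python3 -m handwheel '[[[0.001,0.0,0.02,0,0,0,0.365],[0.001,0,0.045,0,0,0,0.365],[0.001,0,0.06,0,0,0,0.365],[0.001,0,0.07,0,0,0,0.365],[0.001,0,0.075,0,0,0,0.365],[0.001,0,0.075,0,0,0,0.365]]]' 30
python3 - <<'E'
from h import *
p,Rt,s=pose();print(s["contact_force"])
tiltpose(.16,.0005,.045,.49,.0)
w=grab("wrist","h2")
E
```

```text
clock: 27.48
tool_pos: [0.5636, -0.4047, 0.2058]
orientation: [-3.139, 0.487, -1.635]
contact_force: [0.4, 0.6, -0.0]
gripper_width: 0.0544
[ 0.4229  0.5708 -0.0003]
tcp [ 0.5634 -0.3925  0.1818] 0.6866140225823019
shift [0.0005 0.0011 0.027 ] turn [-0.0014 -0.0028  0.0017] q [-0.7971  0.7946  0.3005  1.4156  0.357  -2.3647]
```

View pics/h2.png

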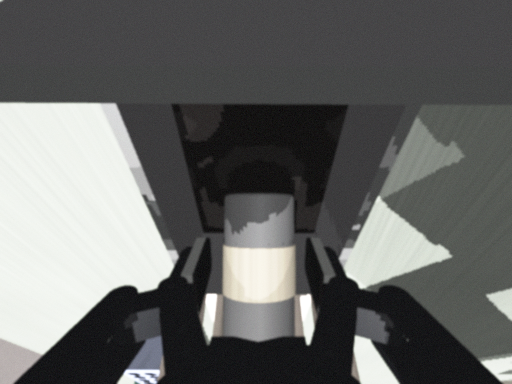

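```bash
python3 -m handwheel '[[[0,0,0.005,0,0,0,0.365],[0,0,0.01,0,0,0,0.365],[0,0,0.015,0,0,0,0.365],[0,0,0.019,0,0,0,0.365],[0,0,0.022,0,0,0,0.365],[0,0,0.022,0,0,0,0.365]]]' 30
python3 - <<'E'
from h import *
p,Rt,s=pose();print(s["contact_force"])
w=grab("wrist","h3")
E
```

```text
clock: 28.28
tool_pos: [0.5643, -0.3944, 0.1864]
orientation: [-3.139, 0.487, -1.635]
contact_force: [-0.2, 0.1, -0.6]
gripper_width: 0.0546
[-0.1629  0.0996 -0.5613]
```

View pics/h3.png

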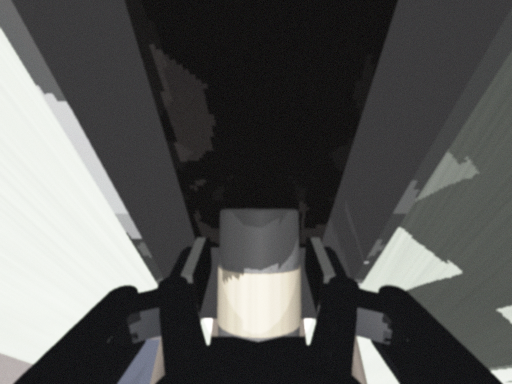

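```bash
python3 -m handwheel '[[[0,0,0,0,0,0,0.6],[0,0,0,0,0,0,1],[0,0,0,0,0,0,1],[0,0,0,0,0,0,1],[0,0,0,0,0,0,1]]]' 40
python3 - <<'E'
from h import *
p,Rt,s=pose();print(s["contact_force"],s["gripper_width"])
g=p+Rt[:,2]*.155;gx=(g-PIV)@XH;gy=(g-PIV)@YH;print(gx,gy,g[2])
for dx,dz,a in((.01,.003,.49),(.02,.006,.49),(.033,.016,.42),(.045,.025,.33),(.058,.028,.2),(.07,.03,.07),(.07,.03,0),(.07,.015,0),(.07,0,0)): tiltpose(gx+dx,gy,g[2]+dz,a,0)
E
```

```text
clock: 28.95
tool_pos: [0.5644, -0.3947, 0.1867]
orientation: [-3.139, 0.487, -1.635]
contact_force: [1.3, -1.9, 4.1]
gripper_width: 0.0427
[ 1.2587 -1.8533  4.0585] 0.04268930693573716
0.16255567789231262 0.0019484225974984836 0.04970909844390112
tcp [ 0.564  -0.4051  0.1895] 0.6944063475580875
shift [ 0.0079 -0.0003 -0.0073] turn [-0.0019 -0.0031  0.0017] q [-0.7865  0.7968  0.2506  1.3591  0.3607 -2.3538]
tcp [ 0.5633 -0.4151  0.1925] 0.6997414284970429
shift [ 0.0154 -0.0003 -0.0147] turn [-0.0019 -0.0031  0.0017] q [-0.7865  0.7968  0.2506  1.3591  0.3607 -2.3538]
tcp [ 0.5631 -0.4183  0.2072] 0.7015004614220073
shift [ 0.0113 -0.0003 -0.0292] turn [-0.002   0.0669  0.0016] q [-0.7865  0.7968  0.2506  1.3591  0.3607 -2.3538]
tcp [ 0.5632 -0.4173  0.2213] 0.7009719281396346
shift [ 0.0039 -0.0004 -0.0412] turn [-0.002   0.1569  0.0015] q [-0.7865  0.7968  0.2506  1.3591  0.3607 -2.3538]
tcp [ 0.5636 -0.4109  0.2296] 0.6975131750341642
shift [-0.0057 -0.0004 -0.0455] turn [-0.0021  0.2869  0.0014] q [-0.7865  0.7968  0.2506  1.3591  0.3607 -2.3538]
tcp [ 0.5641 -0.403   0.2343] 0.6932960008164064
shift [-0.0149 -0.0004 -0.046 ] turn [-0.0022  0.4169  0.0013] q [-0.7865  0.7968  0.2506  1.3591  0.3607 -2.3538]
tcp [ 0.5649 -0.3922  0.2347] 0.6876535636502825
shift [-0.0247 -0.0004 -0.0413] turn [-0.0023  0.4869  0.0012] q [-0.7865  0.7968  0.2506  1.3591  0.3607 -2.3538]
tcp [ 0.5649 -0.3922  0.2197] 0.6876535636502825
shift [-0.0177 -0.0004 -0.028 ] turn [-0.0023  0.4869  0.0012] q [-0.7865  0.7968  0.2506  1.3591  0.3607 -2.3538]
tcp [ 0.5649 -0.3922  0.2047] 0.6876535636502825
shift [-0.0107 -0.0003 -0.0147] turn [-0.0023  0.4869  0.0012] q [-0.7865  0.7968  0.2506  1.3591  0.3607 -2.3538]
```

```bash
python3 -m handwheel '[[[0.004,0,-0.004,0,0,0,1],[0.008,0,-0.007,0,0,0,1],[0.015,0,-0.015,0,0,0,1],[0.013,0,-0.022,0,0.035,0,1],[0.011,0,-0.029,0,0.067,0,1],[0.004,0,-0.041,0,0.157,0,1],[-0.006,0,-0.045,0,0.287,0,1],[-0.015,0,-0.046,0,0.417,0,1],[-0.025,0,-0.041,0,0.487,0,1],[-0.025,0,-0.041,0,0.487,0,1]]]' 40
python3 - <<'E'
from h import *
p,Rt,s=pose();print(s["contact_force"],s["gripper_width"])
g=p+Rt[:,2]*.155;print((g-PIV)@XH,(g-PIV)@YH,g[2])
f=grab("scene");crop(f,40,110,200,250,4,"h4s");grab("wrist","h4");g2=grab("side");crop(g2,220,80,330,200,5,"h4d")
E
```

```text
clock: 30.2
tool_pos: [0.5645, -0.3904, 0.2358]
orientation: [-3.138, -0.001, -1.635]
contact_force: [-0.1, -0.0, -2.9]
gripper_width: 0.0429
[-0.0765 -0.0109 -2.9384] 0.0429442457540982
0.23097269418240418 0.002009637937821327 0.08084189113441848
```

View pics/h4s.png

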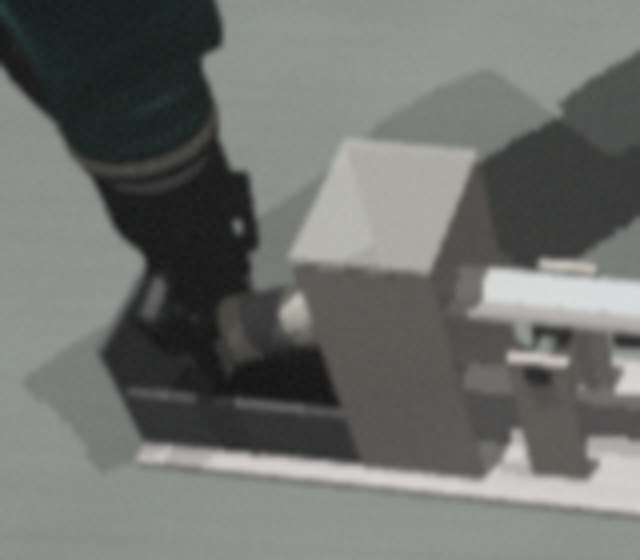

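View pics/h4.png

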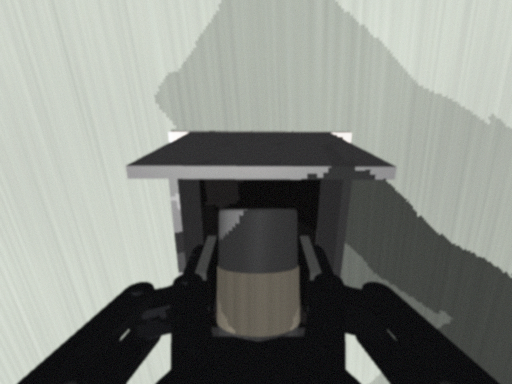

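```bash
python3 -m handwheel '[[[0,0,0.008,0,0,0,1],[0,0,0.016,0,0,0,1],[0,0,0.023,0,0,0,1],[0,0,0.028,0,0,0,1],[0,0,0.031,0,0,0,1],[0,0,0.031,0,0,0,1]]]' 40
python3 - <<'E'
from h import *
p,Rt,s=pose();print(s["contact_force"],s["gripper_width"])
f=grab("scene");crop(f,40,110,200,250,4,"h5s");grab("wrist","h5")
E
```

```text
clock: 31.1
tool_pos: [0.5645, -0.3921, 0.2036]
orientation: [-3.139, 0.001, -1.637]
contact_force: [-0.1, 0.2, -3.5]
gripper_width: 0.0426
[-0.0955  0.1998 -3.5139] 0.04260534477539575
```

View pics/h5s.png

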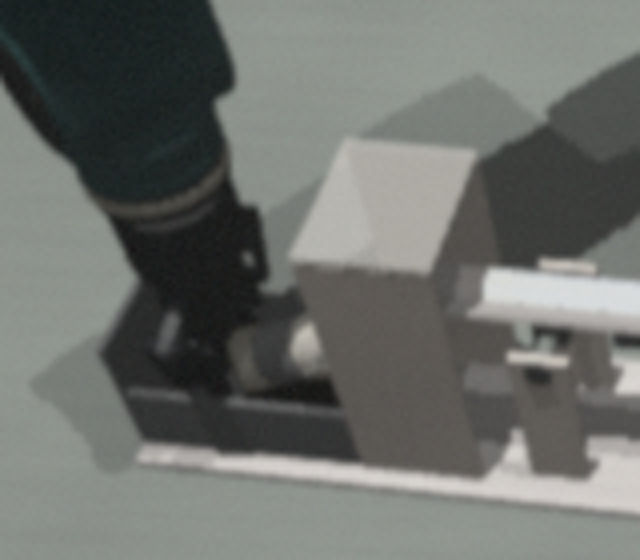

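View pics/h5.png

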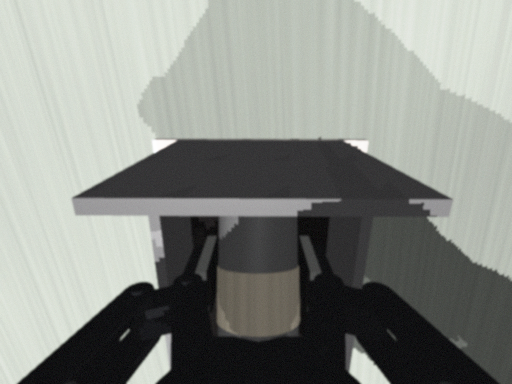

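```bash
python3 -m handwheel '[[[0,0,0,0,0,0,0.45],[0,0,0,0,0,0,0.37],[0,0,0,0,0,0,0.365],[0,0,0,0,0,0,0.365],[0,0,-0.01,0,0,0,0.365],[0,0,-0.03,0,0,0,0.365],[0,0,-0.07,0,0,0,0.365],[0,0,-0.12,0,0,0,0.365],[0,0,-0.17,0,0,0,0.365],[0,0,-0.2,0,0,0,0.365],[0,0,-0.2,0,0,0,0.365]]]' 40
python3 - <<'E'
from h import *
p,Rt,s=pose();print(s["contact_force"],s["gripper_width"])
f=grab("scene");crop(f,40,110,260,250,3,"h6s");grab("wrist","h6")
E
```

```text
clock: 32.58
tool_pos: [0.5641, -0.3922, 0.4071]
orientation: [-3.135, -0.002, -1.637]
contact_force: [0.1, 0.3, -0.9]
gripper_width: 0.0545
[ 0.0553  0.3098 -0.8774] 0.05453972143012039
```

View pics/h6s.png

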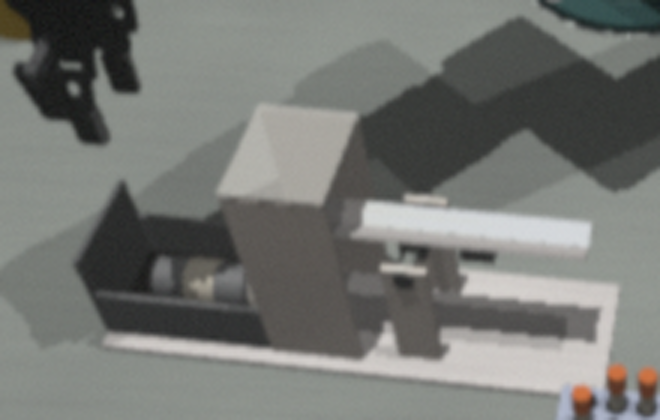

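View pics/h6.png

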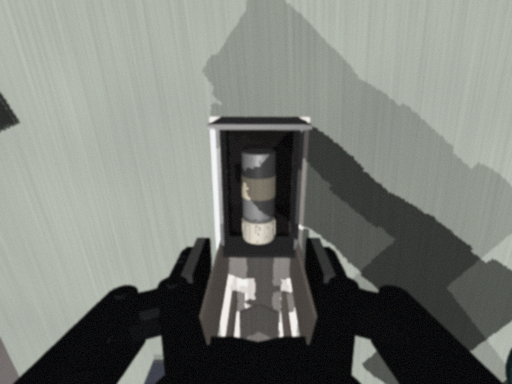

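```bash
python3 -c "
from station import order;print(order.sign_off())"
```

```text
the job is handed in; nothing more can be done
None
```

The canister is lying flat in the bin and the trough is back level, but it didn't end up there by sliding alone: I had to lay it down in the bin by hand. I handed the job in at about 33 s of the 64 s allowed.

- **Loading:** I gripped the tall canister, laid it in the trough at the loading end, and let go with the trough level.
- **Tipping:** I pushed it forward with closed fingertips in steps of 1–3 mm. The trough tipped by the canister's weight when its centre was roughly 30 mm past the pivot. The measured push force stayed within about 2 N, and the finger was stationary while the canister slid off.
- **What went wrong:** the canister first came to rest leaning at about 49° over the bin's near wall. Its centre was only just inside the bin, at about 68 mm height. I gripped it again, pulled it clear of the wall, and released it inside the bin.
- **Last checks:**
  - The wrist view shows the whole canister inside the bin walls.
  - By eye, the trough was level at the end. Its loading end sat at the same picture position as at the start when I checked before the regrip, and that check wasn't repeated afterwards.
  - The robot was clear of everything, about 0.2 m above the bin.
  - I did not touch the jar, the rack or the small canister. The last full pictures, taken before the regrip was finished, showed them where they started.

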